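# Close and bolt the cap carrier for the curing oven

### The job

Make the loaded cap carrier ready for the curing oven: swing its retaining frame down onto the caps until it is fully home, then lift the bolt's handle out of its notch, slide the bolt through the keeper on the frame, and let the handle drop fully into the locking notch. Go by feel and press gently on frame and handle, for the catch plate is set a little differently each time and the caps bruise. Leave the other things on the bench where they are.

Things in the scene. Friction and masses are not known exactly. Their poses are not given: they have to be found in the camera images.
- carrier: Curing carrier for printed caps, fixed to the bench: aluminium base 156 x 168 x 10 mm, grey nest with eight black caps, barrel bolt in a dark steel housing along its front. Origin on the bench under its middle; at yaw 0 its x points away from the robot, y left, z up. Coordinates in these notes are mm in this frame. Housing tops are at z 51.
- hinge_line (a point): Middle of the retaining frame's hinge line, at x 64, y 0, z 31; the line is parallel to the carrier's y.
- frame: Retaining frame: aluminium plate 88 x 148 x 6 mm with eight round windows, origin on the hinge line. Shut, it lies at z 28 to 34, x -30 to 58, on two rests under its front corners; a tongue at its front right (y -70 to -36, out to x -63) carries the keeper. Pressing it onto its rests with more than 25 N bruises the caps and fails.
- keeper (a point): Middle of the keeper's opening: a steel staple on the frame's tongue, opening 15 mm wide and 14 mm high. Frame shut: x -50, y -53, z 41, on the rod's line. The bolt's round nose enters only with the frame within about 2 mm of home, and then holds it down.
- bolt: The bolt: steel rod, 10 mm thick, round nose, on the line x -50, z 41, parallel to the carrier's y; origin on the axis where the handle leaves it. Handle: 8 mm square stem, pointing to -x when level, and a black 18 mm ball whose centre is 58 mm from the axis.
- parking_notch (a point): Middle of the notch, 11 mm wide and open at the top, in which the handle's stem lies at the start: x -68, y 56, z 41, in the housing's front wall (x -70 to -66, flat top z 45 beside the notch). The stem clears wall and catch plate when lifted 0.6 rad.
- catch_middle (a point): Middle of the catch plate's range, x -72, y 5, z 41. Catch plate: bright steel, x -74 to -70, 62 mm long, flat top z 47, with the locking notch, 11 mm wide, open at the top. It is screwed on through a long slot and set anew for each batch, up to 13 mm to either side in y. A stem pressed on it with over 40 N (15 N at the ball) shifts it and fails.
- frame_hinge (a joint): Opening angle of the frame, rad: 0 home on the caps, about 0.7 to 1.1 at the start. The hinge is stiff (about 0.22 N m): the frame stays where it is left.
- bolt_slide (a joint): Travel of the bolt, m: 0 drawn back (handle at y 56), growing toward the carrier's -y, through the keeper; 0.038 to 0.064 at the locking notch, depending on where the catch plate is set; end of travel 0.066. Slides with about 1 N of friction.
- handle_turn (a joint): Lift of the bolt's handle, rad: 0 lying level in a notch, pointing to the carrier's -x; grows as the ball swings up about the rod. Loose: it falls by its own weight, to 0 only over a notch, else until the stem rests on the flat tops at about 0.5.
- frame_knob (a point): Centre of the black ball knob (18 mm) that stands on a thin post on the frame, 24 mm above the plate and 84 mm from the hinge line, at y 0; with the frame shut it is at x -20, z 58.
- bolt_knob (a point): Centre of the black ball (18 mm) on the bolt's handle; with the handle level in the parking notch it is at x -108, y 56, z 41. Free room of 30 mm and more on either side along the rod.
- hex_key: Dark hex key, 47 x 76 x 5 mm, lying in front of the carrier; leave it where it is.
- spare_cap: Black cap, 24 mm across, 9 mm high, lying in front of the carrier; leave it where it is.
- tape_masking: Roll of masking tape, 70 mm across, 25 mm high, behind on the left; leave it where it is.
- ink_jar_white: White ink pot, 54 mm across, 55 mm high, behind the carrier; leave it where it is.
- hardener: Small pot with a blue lid, 38 mm across, 66 mm high, behind the carrier; leave it where it is.

How it is judged:
By the outcome, as a careful person would: the job done as asked, in the order asked, and still so for the second after the job is handed in, with the robot touching nothing.
It also fails if it takes over 64 s, if anything falls off the work surface, if the arm or the gripper's body presses on something with over 40 N, if the wrist force passes 120 N, or if a joint passes its speed limit or range.

### The arm

A 6-joint arm with a two-finger parallel gripper is mounted at the origin on a cart in front of the work surface, level with it; the furniture and walls round the work are solid. World frame = base frame: x ahead of the robot, y to its left, z up, the work surface at z = 0. Lengths are in m, angles in degrees, forces in N, time in s.
With the tool pointing down it reaches from about 0.4 to 0.825 m from the base axis. Payload 7 kg.
Tool frame: the origin (TCP) lies midway between the tips of the shut fingers; the grasp point (between the pads) lies 19 mm behind it (grip_depth is the distance from the TCP to the grasp point, in m); z points along the fingers, y is the direction in which the jaws open and shut (so a half turn about z gives the same grasp; the last joint's range is limited). The gripper opens to 88 mm and grips with 3 to 60 N. Pads are 19 mm wide; open, the fingers measure 130 mm over their backs; the gripper's body (78 mm by 193 mm) begins 47 mm behind the grasp point.
Start: joints at [81.194, 20.546, 0.682, 0, -70.136, -16.507], TCP at [0.289, 0.61, 0.227] pointing down, gripper open.
Joint ranges: [-176.03, 176.03], [-82.01, 121.73], [-58.28, 71.71], [-173.87, 95.51], [-174.79, -0.11], [-173.66, 173.66]. Speed limits (degrees/s): [136.94, 136.94, 172.46, 180, 180, 180].

### API

Orientations are given as [roll, pitch, yaw] about the fixed x, y, z axes, in that order (R = Rz(yaw) Ry(pitch) Rx(roll)).
In Python, from plant import * gives the robot as it stands.
- The arm moves only by the shell command python3 -m inch 'ROWS'. ROWS is JSON, a list of rows, each an object of numbers: "ax", "ay", "az": the turn, a rotation vector about the tool's x, y, z in degrees; "dx", "dy", "dz": the shift along the tool's x, y, z in mm; "fingers": the finger opening in mm, from 0 to 87.6. In form: [{"ax": .., "ay": .., "az": .., "dx": .., "dy": .., "dz": .., "fingers": ..}, ...]. A call has 1 to 8 rows; each row is the pose to reach, as a shift and turn from the pose commanded when the call began, along the tool's axes at that moment; what a row does not reach only later rows make up. A row lasts 1/8 s, in which the tool goes at most 62.5 mm and 10.7 degrees, less where a joint would pass 70% of its speed; a pose out of reach is approached as far as the arm can. A call with a gripper value outside its range is refused whole. The fingers move at their own pace and stop on an object; the grip force is fixed at half the most. Time passes only in rows, so rows that repeat a pose let the fingers close. It gives the time, the measured TCP pose, the force and the opening at its end, in the units of the state.
- get_obs(): the state, without advancing time (a new reading comes with each control period).
- snapshot(name): name is "scene" or "top"; returns a dict with "image" (384x512x3 uint8, red, green, blue), "fx", "fy", "cx", "cy" (pixels), "k1" (the pictures are not rectified: a ray, as slopes to the right and down, at radius r is drawn at 1 + k1 r^2 times it, then the intrinsics apply), "rvec" (rotation vector, rad) and "tvec" (3), from world to camera coordinates, as OpenCV has them. Camera axes: x right, y down, z forward; pixel columns grow to the right and rows downward; lengths in m; the calibration is good to about 2 mm. A picture is of the moment at which its call begins. There is no depth.
- close_job(): hands the job in, once; it reports no verdict.
Trained networks look in the newest picture that a camera, given by its name, has taken for a name from the list of things; names that differ only in an ending like _2 or _b are one class to them, and where a whole thing is asked for, a point or a joint stands for the part that bears it (a point fixed in the world has none). Each returns a list of dicts, best first, with "score" (0 to 1); they miss things now and then, are a little off and sometimes report something else, mostly with a low value. They report only what shows in the picture. A call takes as long as a camera call.
- search_frame(target, camera): "bbox" ([centre column, centre row, width, height] in pixels, round what is visible of it).
- trace(target, camera): "mask" (384x512 bool, what is visible of it) and "bbox" ([centre column, centre row, width, height] in pixels, round what is visible of it).
- landmark_of(target, camera): "position" ([column, row] in pixels: a listed point, or the origin of a listed thing).
The state is a dict: "clock": time; "joint_pos": joint angles; "qvel": joint speeds; "tau": joint torques, N m; "tool_pos": TCP position; "orientation": TCP orientation; "force": force on the tool from outside, world axes, zero at the start; "moment": the same for the moment, N m; "opening": finger opening in m.
Only numpy, scipy, OpenCV 4.12 (cv2) and the standard library are available. Lean on these libraries where they do the work, as an engineer would, in place of code of your own. Each camera call takes 0.05 s, during which the arm holds its last target.

## Working session

There is one attempt and no reset: what is moved stays moved. The work goes in short steps, Python scripts to look and compute and a shell command to move; the robot and the scene stay as the last step left them, time stands still between calls to the robot, and variables do not carry over. Pictures are saved under pics/ and viewed, and the job is handed in when it is done.

```bash
ls; mkdir -p pics; python3 - <<'E'
from plant import *
import cv2
o=get_obs(); print({k:o[k] for k in ('clock','tool_pos','orientation','force','opening')})
for n in ('scene','top'):
    s=snapshot(n); cv2.imwrite(f'pics/{n}0.png',cv2.cvtColor(s['image'],cv2.COLOR_RGB2BGR))
    print(n,s['fx'],s['fy'],s['cx'],s['cy'],s['k1'],s['rvec'],s['tvec'])
    for t in ('carrier','hinge_line','frame_knob','bolt_knob','bolt','keeper','parking_notch','catch_middle','frame'):
        print(t,[(round(d['score'],2),[round(float(v),1) for v in d['position']]) for d in landmark_of(t,n)[:2]])
E
```

```text
pics
{'clock': 0.0, 'tool_pos': array([0.28842242, 0.60972135, 0.22562094]), 'orientation': array([ 1.79904100e+02, -8.61057314e-03, -2.53221942e+01]), 'force': array([ 0.16359917, -0.79915976,  1.62047787]), 'opening': 0.08801376229631598}
scene 490.74765496773364 490.74765496773364 248.1016956315163 186.65206679333897 -0.004867636181605926 [ 1.96851992 -0.91307206  0.48713284] [-0.54279751  0.25049059  0.67549503]
carrier [(0.98, [262.7, 245.2])]
hinge_line [(0.98, [286.5, 219.1]), (0.16, [217.9, 228.8])]
frame_knob [(0.61, [276.1, 189.3])]
bolt_knob [(0.49, [191.3, 243.8])]
bolt [(0.57, [217.3, 229.5])]
keeper [(0.77, [285.1, 202.3]), (0.56, [261.3, 245.6])]
parking_notch [(0.96, [213.4, 232.9])]
catch_middle [(0.87, [226.4, 247.6]), (0.75, [290.2, 220.5])]
frame [(0.94, [288.4, 220.4])]
top 382.83078273315806 382.83078273315806 250.14009358378127 191.68879683110882 0.016872405009923347 [ 2.17487147 -2.1207333   0.14680962] [-0.1850708   0.60618013  0.81911873]
carrier [(0.89, [292.3, 220.7]), (0.26, [296.5, 196.7])]
hinge_line [(0.56, [295.3, 189.3])]
frame_knob [(0.8, [294.8, 195.9])]
bolt_knob [(0.64, [256.8, 261.0]), (0.45, [299.0, 197.2])]
bolt [(0.51, [264.3, 236.2])]
keeper [(0.85, [324.2, 215.5])]
parking_notch [(0.9, [263.0, 246.1])]
catch_middle [(0.56, [285.6, 246.6])]
frame [(0.88, [296.8, 191.1]), (0.69, [294.1, 189.8])]
```

View pics/scene0.png

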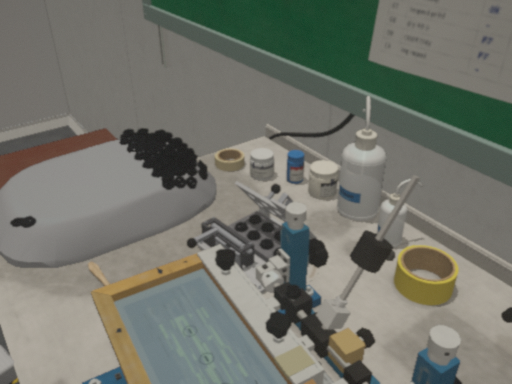

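View pics/top0.png

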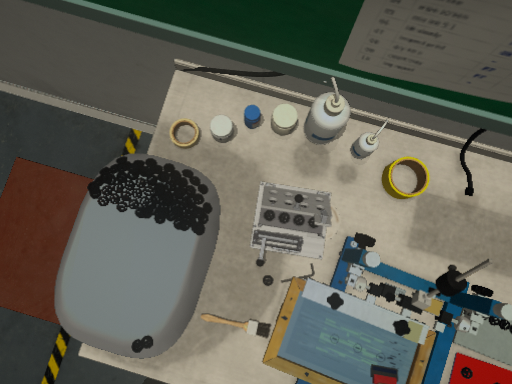

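```bash
cat > h.py <<'E'
import numpy as np, cv2
from scipy.optimize import least_squares
from scipy.spatial.transform import Rotation as Ro
def proj(s,P):
    P=np.atleast_2d(P); R=cv2.Rodrigues(np.array(s['rvec'],float))[0]
    c=P@R.T+np.array(s['tvec']); u=c[:,:2]/c[:,2:]; r2=(u**2).sum(1,keepdims=True)
    u=u*(1+s['k1']*r2); return u*[s['fx'],s['fy']]+[s['cx'],s['cy']]
def fk(th,r=84,h=27):  # knob in carrier mm; hinge z31 plate mid; knob 27 above mid
    # shut vector (-84,0,27); opening lifts the front (-x) up
    c,s_=np.cos(th),np.sin(th); x,z=-r,h
    return np.array([64+x*c+z*s_,0,31-x*s_+z*c])
def fkp(p,th):
    x,z=p[0]-64,p[2]-31;c,s_=np.cos(th),np.sin(th)
    return np.array([64+x*c+z*s_,p[1],31-x*s_+z*c])
def bk(slide,lift): return np.array([-50-58*np.cos(lift),56-slide*1000,41+58*np.sin(lift)])
def toW(p,c):
    p=np.atleast_2d(p)/1000.; y=c[2]; R=np.array([[np.cos(y),-np.sin(y),0],[np.sin(y),np.cos(y),0],[0,0,1]])
    return p@R.T+[c[0],c[1],0]
E
python3 - <<'E'
from plant import *
from h import *
S={n:snapshot(n) for n in('scene','top')}
obs=[];NM=dict(carrier=lambda t:[0,0,0],hinge_line=lambda t:[64,0,31],frame_knob=lambda t:fk(t),bolt_knob=lambda t:bk(0,0),bolt=lambda t:[-50,56,41],keeper=lambda t:fkp([-50,-53,41],t),parking_notch=lambda t:[-68,56,41],catch_middle=lambda t:[-72,5,41])
M={'scene':dict(carrier=[262.7,245.2],hinge_line=[286.5,219.1],frame_knob=[276.1,189.3],bolt_knob=[191.3,243.8],bolt=[217.3,229.5],keeper=[285.1,202.3],parking_notch=[213.4,232.9],catch_middle=[226.4,247.6]),
'top':dict(carrier=[292.3,220.7],hinge_line=[295.3,189.3],frame_knob=[294.8,195.9],bolt_knob=[256.8,261.0],bolt=[264.3,236.2],keeper=[324.2,215.5],parking_notch=[263,246.1],catch_middle=[285.6,246.6])}
def f(x,raw=False):
    r=[]
    for n in M:
        for k,v in M[n].items():
            r.append(proj(S[n],toW(NM[k](x[3]),x))[0]-v)
    return np.array(r).ravel()
best=None
for y in np.radians([-120,-60,-30,0,30,60,120]):
    q=least_squares(f,[.55,.1,y,.9],loss='soft_l1')
    if best is None or q.cost<best.cost:best=q
x=best.x;print(x,np.degrees(x[2]),best.cost)
r=f(x).reshape(-1,2);i=0
for n in M:
    for k in M[n]: print(n,k,r[i].round(1));i+=1
print('frame knob',toW(fk(x[3]),x),'bolt knob',toW(bk(0,0),x),toW([0,0,0],x))
E
```

```text
[ 0.55695354 -0.26623513 -0.12015881  0.92417406] -6.8845924096072775 25.994998167376984
scene carrier [-2.3  3.6]
scene hinge_line [-0.9  1.2]
scene frame_knob [-1.  -1.5]
scene bolt_knob [ 0.4 -1.3]
scene bolt [ 0.7 -1.1]
scene keeper [-0.3 -1.7]
scene parking_notch [-3.3 -0.2]
scene catch_middle [ 0.8 -0.5]
top carrier [-1.5 -2.7]
top hinge_line [ 0.6 -0.1]
top frame_knob [4.1 1.3]
top bolt_knob [4.3 0.6]
top bolt [ 0.5 -0.9]
top keeper [-0.2  0.1]
top parking_notch [ 0.6 -2.7]
top catch_middle [0.7 2. ]
frame knob [[ 0.59164144 -0.27042336  0.1143097 ]] bolt knob [[ 0.45644497 -0.19769296  0.041     ]] [[ 0.55695354 -0.26623513  0.        ]]
```

```bash
cat > ov.py <<'E'
from plant import *
from h import *
import sys
x=[float(v) for v in sys.argv[2].split(',')]; tag=sys.argv[1]; draw=int(sys.argv[3]); sl=float(sys.argv[4]) if len(sys.argv)>4 else 0; li=float(sys.argv[5]) if len(sys.argv)>5 else 0
def box(a,b,c,d,e,f): return [[X,Y,Z] for X in(a,b) for Y in(c,d) for Z in(e,f)]
E=[(0,1),(0,2),(1,3),(2,3),(4,5),(4,6),(5,7),(6,7),(0,4),(1,5),(2,6),(3,7)]
K=6
for n,c in(('scene',(250,235)),('top',(288,228))):
    s=snapshot(n);im=cv2.cvtColor(s['image'],cv2.COLOR_RGB2BGR)
    w,h=66,50; x0,y0=c[0]-w,c[1]-h
    im=cv2.resize(im[y0:y0+2*h,x0:x0+2*w],None,fx=K,fy=K,interpolation=cv2.INTER_CUBIC)
    T=lambda P:((proj(s,toW(P,x))-[x0,y0]+.5)*K)
    if draw:
        for b,col,th in((box(-78,78,-84,84,0,10),(0,255,0),0),(box(-30,58,-74,74,28,34),(0,0,255),x[3]),(box(-70,-66,-20,80,30,45),(255,255,0),0)):
            P=np.array([fkp(p,th) for p in b]) if th else np.array(b,float)
            p=T(P)
            for i,j in E: cv2.line(im,tuple(p[i].astype(int)),tuple(p[j].astype(int)),col,1)
        for p in(fk(x[3]),bk(sl,li)):
            p0=T(p)[0]; f=s['fx']; cv2.circle(im,tuple(p0.astype(int)),int(9e-3*f/np.linalg.norm(cv2.Rodrigues(np.array(s['rvec']))[0]@toW(p,x)[0]+s['tvec'])*K),(0,255,255),1)
    cv2.imwrite(f'pics/{tag}_{n}.png',im)
E
python3 ov.py a 0.55695,-0.26624,-0.12016,0.924 0; python3 ov.py b 0.55695,-0.26624,-0.12016,0.924 1
```

```text
(no output)
```

View pics/a_scene.png

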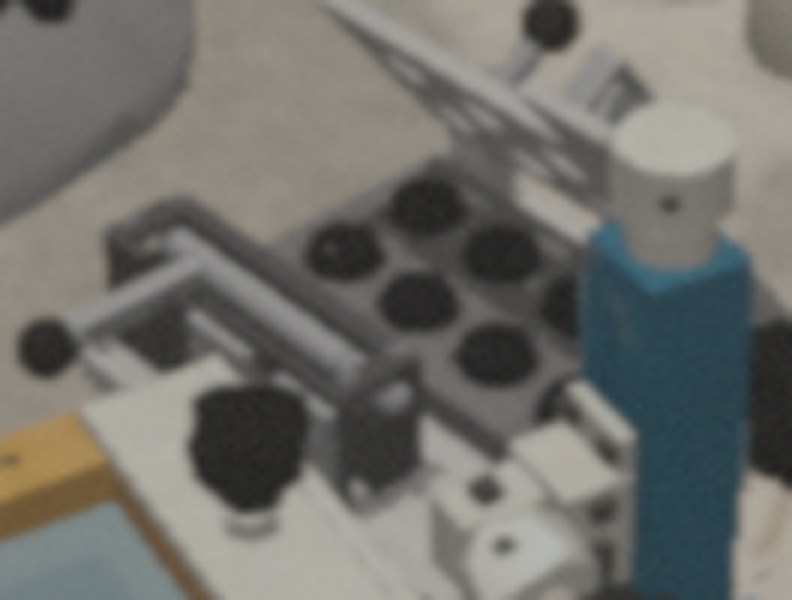

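View pics/a_top.png

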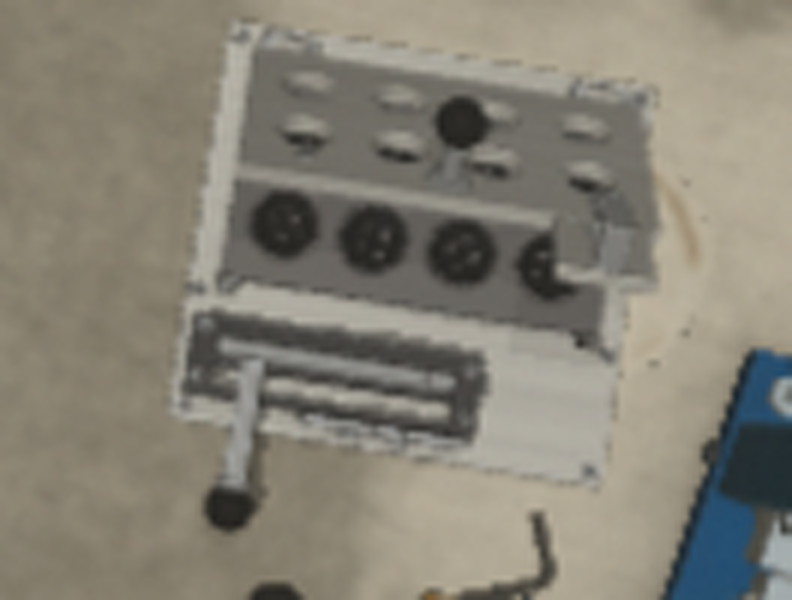

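View pics/b_scene.png

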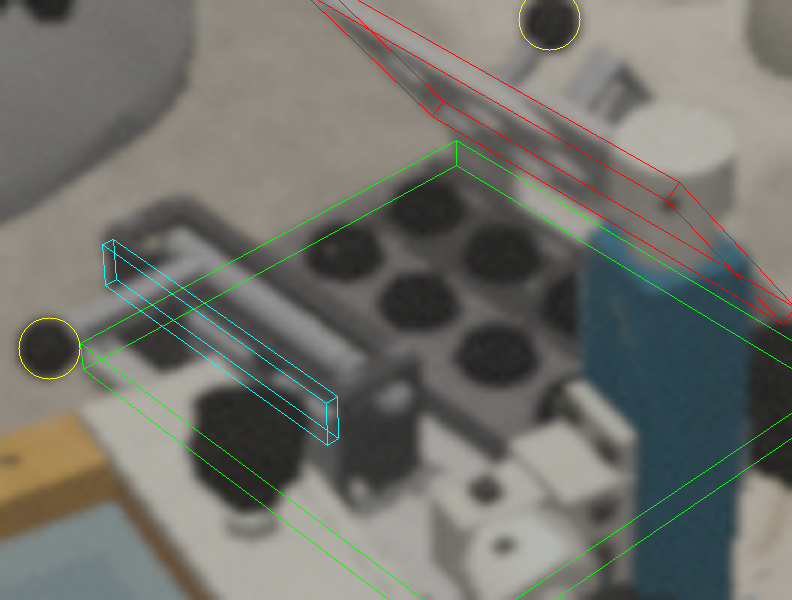

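View pics/b_top.png

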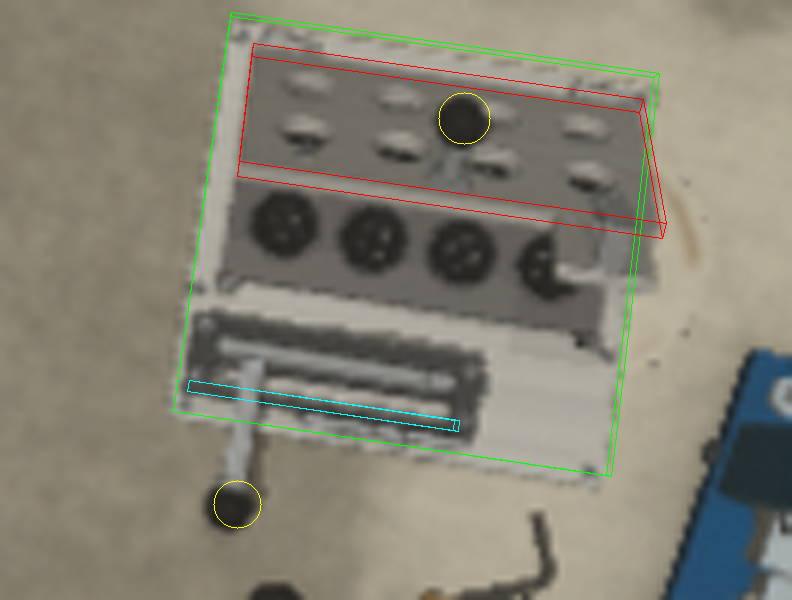

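```bash
cat > fit.py <<'E'
from plant import *
from h import *
S={n:snapshot(n) for n in('scene','top')}
pts=[('top',(462,121),'k'),('top',(229,507),'b'),('scene',(550,22),'k'),('scene',(48,347),'b'),
('top',(235,22),[78,84,10]),('top',(653,90),[78,-84,10]),('top',(174,412),[-78,84,8]),('top',(602,484),[-78,-84,8]),
('top',(251,365),[-50,56,46]),('top',(240,170),('f',[-30,74,31])),('scene',(203,262),[-50,56,46]),('scene',(328,3),('f',[-30,74,31]))]
O={'scene':(184,185),'top':(222,178)}
def res(x):
    r=[]
    for n,p,m in pts:
        P=fk(x[3]) if m=='k' else bk(0,0) if m=='b' else fkp(m[1],x[3]) if m[0]=='f' else np.array(m)
        w=toW(P,x)+(x[4:7] if n=='top' else x[7:10])
        r.append((proj(S[n],w)[0]-(np.array(p)/6+O[n]-.5)))
    return np.array(r)
F=lambda x:np.r_[res(x).ravel()/0.6,x[4:]/.0012]
q=least_squares(F,np.r_[.5535,-.266,-.14,.9,np.zeros(6)],loss='soft_l1')
x=q.x;print(x.round(4),q.cost);sd=np.sqrt(np.diag(np.linalg.inv(q.jac.T@q.jac)));print(sd.round(4))
for p,r in zip(pts,res(x)):print(p[0],p[2],r.round(2))
print('knob',toW(fk(x[3]),x),'hinge',toW([64,0,31],x),'bolt',toW(bk(0,0),x))
E
python3 fit.py
```

```text
[ 5.544e-01 -2.663e-01 -1.390e-01  9.417e-01 -4.000e-04  1.000e-03
 -7.000e-04  4.000e-04 -1.000e-03 -9.000e-04] 20.50542189121226
[0.0013 0.0015 0.0067 0.0129 0.0011 0.0014 0.0015 0.0011 0.0014 0.0013]
top k [0.3  0.31]
top b [0.12 0.34]
scene k [0.48 0.4 ]
scene b [-0.52  0.68]
top [78, 84, 10] [-0.29 -0.89]
top [78, -84, 10] [ 1.1  -0.63]
top [-78, 84, 8] [-1.01  0.39]
top [-78, -84, 8] [0.25 0.6 ]
top [-50, 56, 46] [ 0.71 -2.28]
top ('f', [-30, 74, 31]) [-0.52 -0.08]
scene [-50, 56, 46] [ 0.26 -1.32]
scene ('f', [-30, 74, 31]) [-2.64 -3.41]
knob [[ 0.59041499 -0.27130977  0.11480539]] hinge [[ 0.61774678 -0.27513464  0.031     ]] bolt [[ 0.4551678  -0.19583726  0.041     ]]
```

```bash
cat > go.py <<'E'
import sys
from plant import *
from h import *
o=get_obs();R=Ro.from_euler('xyz',o['orientation'],degrees=True)
C=np.array([.5544,-.2663,-.139])
def tgt(pw,yaw=np.degrees(C[2])):
    d=R.inv().apply(np.array(pw)-o['tool_pos'])*1000
    t=(R.inv()*Ro.from_euler('xyz',[180,0,yaw],degrees=True)).as_rotvec(degrees=True)
    return 'd',d.round(1),'a',t.round(1)
def st(): return o['clock'],o['tool_pos'].round(4),o['orientation'].round(1),o['force'].round(1),round(o['opening'],4)
E
python3 - <<'E'
from go import *
print(st(),tgt([.5904,-.2713,.2]))
E
```

```text
(1.4, array([0.2886, 0.6102, 0.2266]), array([-180. ,   -0. ,  -25.3]), array([-0.2, -0. ,  0.3]), 0.0876) ('d', array([649.7, 667.8,  26.6]), 'a', array([ -0. ,  -0. , -17.4]))
```

```bash
python3 -m inch '[{"dx":648,"dy":668,"dz":0,"az":-17.3,"fingers":50},{"dx":648,"dy":668,"dz":0,"az":-17.3,"fingers":50},{"dx":648,"dy":668,"dz":0,"az":-17.3,"fingers":50},{"dx":648,"dy":668,"dz":0,"az":-17.3,"fingers":50},{"dx":648,"dy":668,"dz":0,"az":-17.3,"fingers":50},{"dx":648,"dy":668,"dz":0,"az":-17.3,"fingers":50},{"dx":648,"dy":668,"dz":0,"az":-17.3,"fingers":50},{"dx":648,"dy":668,"dz":0,"az":-17.3,"fingers":50}]'
```

```text
$[0]: bad value
```

```bash
python3 -m inch '[{"dx":250,"dy":250,"dz":0,"az":-7,"fingers":50},{"dx":250,"dy":250,"dz":0,"az":-7,"fingers":50}]'
```

```text
$[0]: bad value
```

```bash
python3 -m inch '[{"ax":0,"ay":0,"az":-17.3,"dx":648,"dy":668,"dz":0,"fingers":50},{"ax":0,"ay":0,"az":-17.3,"dx":648,"dy":668,"dz":0,"fingers":50}]'
```

```text
clock: 1.65
tool_pos: [0.329, 0.4907, 0.226]
orientation: [180.0, -0.0, -7.7]
force: [0.6, 0.5, 0.4]
opening: 0.0729
```

```bash
python3 - <<'E'
from go import *
print(st(),tgt([.5904,-.2713,.2]))
E
```

```text
(1.65, array([0.329 , 0.4907, 0.226 ]), array([180. ,  -0. ,  -7.7]), array([0.6, 0.5, 0.4]), 0.0729) ('d', array([360.8, 720.2,  26.6]), 'a', array([ 0. , -0. ,  0.3]))
```

```bash
python3 -m inch '[{"ax":0,"ay":0,"az":0.2,"dx":361,"dy":720,"dz":0,"fingers":50},{"ax":0,"ay":0,"az":0.2,"dx":361,"dy":720,"dz":0,"fingers":50},{"ax":0,"ay":0,"az":0.2,"dx":361,"dy":720,"dz":0,"fingers":50},{"ax":0,"ay":0,"az":0.2,"dx":361,"dy":720,"dz":0,"fingers":50},{"ax":0,"ay":0,"az":0.2,"dx":361,"dy":720,"dz":0,"fingers":50},{"ax":0,"ay":0,"az":0.2,"dx":361,"dy":720,"dz":0,"fingers":50},{"ax":0,"ay":0,"az":0.2,"dx":361,"dy":720,"dz":0,"fingers":50},{"ax":0,"ay":0,"az":0.2,"dx":361,"dy":720,"dz":0,"fingers":50}]'; python3 - <<'E'
from go import *
print(st(),tgt([.5904,-.2713,.2]))
E
```

```text
clock: 2.65
tool_pos: [0.489, 0.0161, 0.2272]
orientation: [-180.0, -0.1, -8.2]
force: [1.2, 0.7, 0.3]
opening: 0.0502
(2.65, array([0.489 , 0.0161, 0.2272]), array([-1.8e+02, -1.0e-01, -8.2e+00]), array([1.2, 0.7, 0.3]), 0.0502) ('d', array([141.3, 270. ,  27.1]), 'a', array([-0. , -0.1, -0.2]))
```

```bash
python3 -m inch '[{"ax":0,"ay":0,"az":-0.2,"dx":141,"dy":270,"dz":25,"fingers":50},{"ax":0,"ay":0,"az":-0.2,"dx":141,"dy":270,"dz":25,"fingers":50},{"ax":0,"ay":0,"az":-0.2,"dx":141,"dy":270,"dz":25,"fingers":50},{"ax":0,"ay":0,"az":-0.2,"dx":141,"dy":270,"dz":25,"fingers":50},{"ax":0,"ay":0,"az":-0.2,"dx":141,"dy":270,"dz":25,"fingers":50},{"ax":0,"ay":0,"az":-0.2,"dx":141,"dy":270,"dz":25,"fingers":50},{"ax":0,"ay":0,"az":-0.2,"dx":141,"dy":270,"dz":25,"fingers":50},{"ax":0,"ay":0,"az":-0.2,"dx":141,"dy":270,"dz":25,"fingers":50}]'; python3 - <<'E'
from go import *
print(st(),tgt([.5904,-.2713,.1]))
s=snapshot('top');cv2.imwrite('pics/t1.png',cv2.cvtColor(s['image'][120:340,150:420],cv2.COLOR_RGB2BGR).repeat(2,0).repeat(2,1))
s=snapshot('scene');cv2.imwrite('pics/s1.png',cv2.cvtColor(s['image'][120:340,150:420],cv2.COLOR_RGB2BGR).repeat(2,0).repeat(2,1))
E
```

```text
clock: 3.65
tool_pos: [0.5895, -0.2684, 0.2021]
orientation: [-180.0, -0.0, -7.9]
force: [-0.8, 0.7, -0.8]
opening: 0.0497
(3.65, array([ 0.5895, -0.2684,  0.2021]), array([-180. ,   -0. ,   -7.9]), array([-0.8,  0.7, -0.8]), 0.0497) ('d', array([  1.2,   2.8, 102.1]), 'a', array([-0., -0.,  0.]))
```

View pics/t1.png

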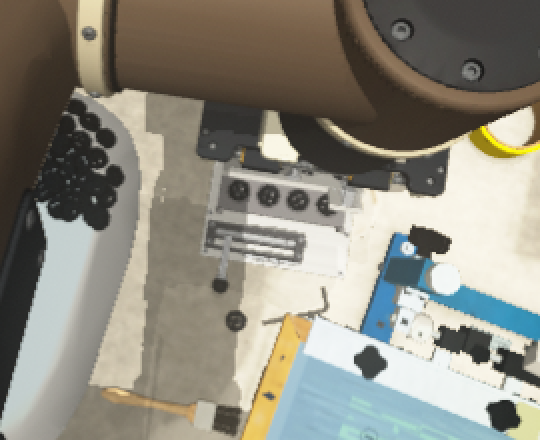

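View pics/s1.png

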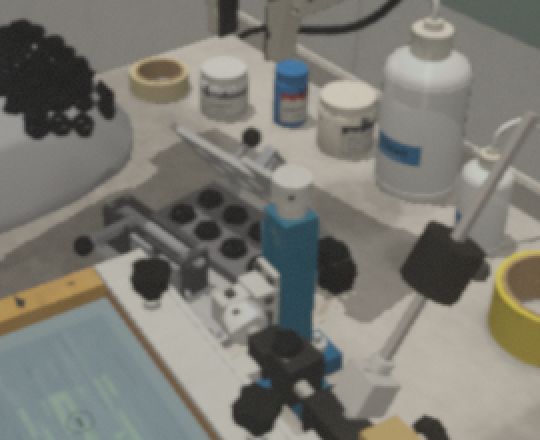

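```bash
python3 -m inch '[{"ax":0,"ay":0,"az":0,"dx":1.2,"dy":2,"dz":50,"fingers":50},{"ax":0,"ay":0,"az":0,"dx":1.2,"dy":2,"dz":64,"fingers":50},{"ax":0,"ay":0,"az":0,"dx":1.2,"dy":2,"dz":64,"fingers":50},{"ax":0,"ay":0,"az":0,"dx":1.2,"dy":2,"dz":64,"fingers":50}]'; cat > look.py <<'E'
from go import *
import sys
tag=sys.argv[1]; c={'scene':(int(sys.argv[2]),int(sys.argv[3])),'top':(int(sys.argv[4]),int(sys.argv[5]))}
print(st())
for n in c:
    s=snapshot(n);u=proj(s,o['tool_pos'])[0]; g=proj(s,o['tool_pos']+[0,0,.019])[0]
    im=cv2.cvtColor(s['image'],cv2.COLOR_RGB2BGR);cx,cy=c[n];K=6
    x0,y0=cx-60,cy-48
    im=cv2.resize(im[y0:cy+48,x0:cx+60],None,fx=K,fy=K,interpolation=cv2.INTER_CUBIC)
    for q,col in((u,(0,0,255)),(g,(0,255,0))):
        cv2.circle(im,tuple(((q-[x0,y0]+.5)*K).astype(int)),3,col,-1)
    cv2.imwrite(f'pics/{tag}_{n}.png',im)
E
python3 look.py c 270 190 295 200
```

```text
clock: 4.25
tool_pos: [0.5915, -0.2716, 0.1393]
orientation: [180.0, -0.1, -8.0]
force: [0.1, 0.3, 0.1]
opening: 0.0502
(4.25, array([ 0.5915, -0.2716,  0.1393]), array([ 1.8e+02, -1.0e-01, -8.0e+00]), array([0.1, 0.3, 0.1]), 0.0502)
```

View pics/c_scene.png

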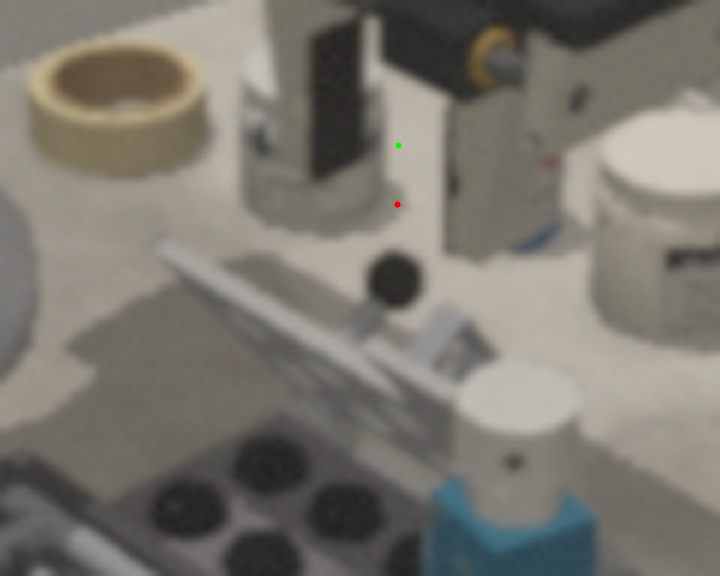

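```bash
python3 -m inch '[{"ax":0,"ay":0,"az":0,"dx":-0.7,"dy":0,"dz":22,"fingers":50},{"ax":0,"ay":0,"az":0,"dx":-0.7,"dy":0,"dz":41,"fingers":50},{"ax":0,"ay":0,"az":0,"dx":-0.7,"dy":0,"dz":41,"fingers":40},{"ax":0,"ay":0,"az":0,"dx":-0.7,"dy":0,"dz":41,"fingers":24}]';python3 look.py d 270 190 295 200
```

```text
clock: 4.85
tool_pos: [0.5905, -0.2717, 0.0979]
orientation: [180.0, -0.1, -8.0]
force: [0.6, 0.6, -0.2]
opening: 0.0356
(4.85, array([ 0.5905, -0.2717,  0.0979]), array([ 1.8e+02, -1.0e-01, -8.0e+00]), array([ 0.6,  0.6, -0.2]), 0.0356)
```

View pics/d_scene.png

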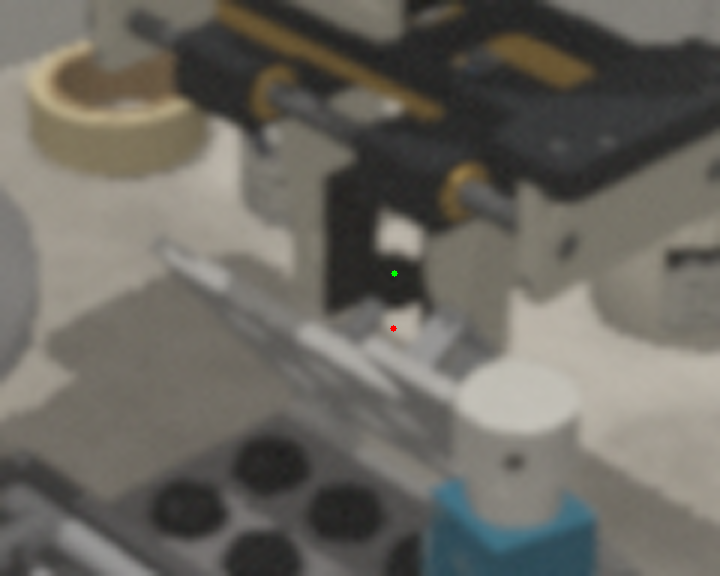

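```bash
python3 -m inch '[{"ax":0,"ay":0,"az":0,"dx":0,"dy":0,"dz":0,"fingers":20},{"ax":0,"ay":0,"az":0,"dx":0,"dy":0,"dz":0,"fingers":12},{"ax":0,"ay":0,"az":0,"dx":0,"dy":0,"dz":0,"fingers":12},{"ax":0,"ay":0,"az":0,"dx":0,"dy":0,"dz":0,"fingers":12}]'; python3 - <<'E'
from go import *
# arc in tool frame from th0: knob displacement
for t0 in(.94,):
  for t in (.8,.65,.5,.35,.2,.1,.05,0):
    d=fk(t)-fk(t0);print(t,'dx %.1f dz %.1f'%(d[0],-d[2]))
E
```

```text
clock: 5.45
tool_pos: [0.5902, -0.2708, 0.0971]
orientation: [-180.0, -0.1, -8.0]
force: [1.3, 5.0, 5.1]
opening: 0.0158
0.8 dx -11.4 dz 4.7
0.65 dx -22.8 dz 11.4
0.5 dx -33.0 dz 19.8
0.35 dx -41.9 dz 29.6
0.2 dx -49.2 dz 40.6
0.1 dx -53.1 dz 48.5
0.05 dx -54.8 dz 52.6
0 dx -56.3 dz 56.8
```

```bash
python3 -m inch '[{"ax":0,"ay":0,"az":0,"dx":-6,"dy":0,"dz":2.3,"fingers":12},{"ax":0,"ay":0,"az":0,"dx":-11.4,"dy":0,"dz":4.7,"fingers":12},{"ax":0,"ay":0,"az":0,"dx":-17.2,"dy":0,"dz":7.9,"fingers":12},{"ax":0,"ay":0,"az":0,"dx":-22.8,"dy":0,"dz":11.4,"fingers":12}]';python3 look.py e 270 190 295 200
```

```text
clock: 5.95
tool_pos: [0.5684, -0.2679, 0.0858]
orientation: [-180.0, -0.2, -8.0]
force: [2.6, 4.5, 2.1]
opening: 0.0159
(5.95, array([ 0.5684, -0.2679,  0.0858]), array([-180. ,   -0.2,   -8. ]), array([2.6, 4.5, 2.1]), 0.0159)
```

View pics/e_scene.png

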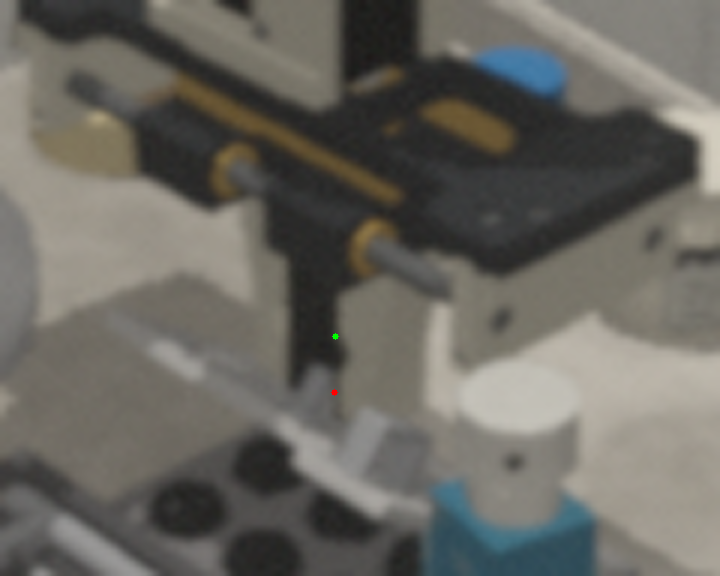

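```bash
python3 -m inch '[{"ax":0,"ay":0,"az":0,"dx":-5.2,"dy":0,"dz":4.1,"fingers":12},{"ax":0,"ay":0,"az":0,"dx":-10.2,"dy":0,"dz":8.4,"fingers":12},{"ax":0,"ay":0,"az":0,"dx":-14.7,"dy":0,"dz":13.1,"fingers":12},{"ax":0,"ay":0,"az":0,"dx":-19.1,"dy":0,"dz":18.2,"fingers":12}]';python3 -c "
from go import *;print(st())
for t in(.275,.2,.15,.1,.08,.06,.04,.02,0):print(t,fk(t)-fk(.35))"
```

```text
clock: 6.55
tool_pos: [0.549, -0.2652, 0.0673]
orientation: [-180.0, -0.1, -8.0]
force: [1.8, 5.0, 1.7]
opening: 0.0158
(6.55, array([ 0.549 , -0.2652,  0.0673]), array([-1.8e+02, -1.0e-01, -8.0e+00]), array([1.8, 5. , 1.7]), 0.0158)
0.275 [-3.86288223  0.         -5.37105603]
0.2 [ -7.31245353   0.         -11.01645768]
0.15 [ -9.37287389   0.         -14.91685684]
0.1 [-11.23578056   0.         -18.91535961]
0.08 [-11.92457951   0.         -20.53999871]
0.06 [-12.5807501    0.         -22.17808795]
0.04 [-13.20402986   0.         -23.82897212]
0.02 [-13.79416948   0.         -25.49199089]
0 [-14.35093292   0.         -27.16647907]
```

```bash
python3 -m inch '[{"ax":0,"ay":0,"az":0,"dx":-3.9,"dy":0,"dz":5.4,"fingers":12},{"ax":0,"ay":0,"az":0,"dx":-7.3,"dy":0,"dz":11,"fingers":12},{"ax":0,"ay":0,"az":0,"dx":-9.4,"dy":0,"dz":14.9,"fingers":12},{"ax":0,"ay":0,"az":0,"dx":-11.2,"dy":0,"dz":18.9,"fingers":12}]'; python3 look.py f 255 210 295 215
```

```text
clock: 7.05
tool_pos: [0.5377, -0.2637, 0.0482]
orientation: [-180.0, -0.0, -8.0]
force: [1.8, 5.9, 2.2]
opening: 0.0162
(7.05, array([ 0.5377, -0.2637,  0.0482]), array([-180.,   -0.,   -8.]), array([1.8, 5.9, 2.2]), 0.0162)
```

View pics/f_scene.png

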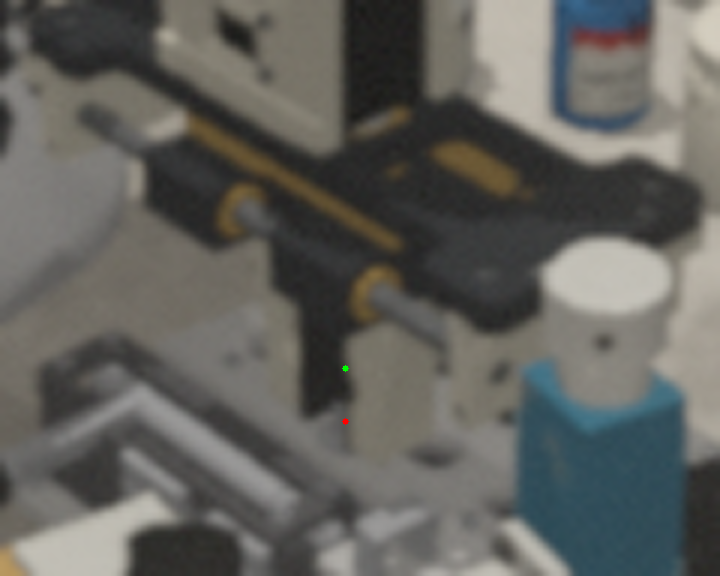

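```bash
python3 -m inch '[{"ax":0,"ay":0,"az":0,"dx":-0.7,"dy":0,"dz":1.6,"fingers":12},{"ax":0,"ay":0,"az":0,"dx":-1.3,"dy":0,"dz":3.2,"fingers":12},{"ax":0,"ay":0,"az":0,"dx":-1.9,"dy":0,"dz":4.9,"fingers":12},{"ax":0,"ay":0,"az":0,"dx":-1.9,"dy":0,"dz":4.9,"fingers":12}]'; python3 -m inch '[{"ax":0,"ay":0,"az":0,"dx":-0.3,"dy":0,"dz":1,"fingers":12},{"ax":0,"ay":0,"az":0,"dx":-0.3,"dy":0,"dz":1,"fingers":12}]'
```

```text
clock: 7.65
tool_pos: [0.5357, -0.2634, 0.0431]
orientation: [-180.0, -0.0, -8.0]
force: [1.5, 5.0, 0.4]
opening: 0.0156
clock: 7.9
tool_pos: [0.5353, -0.2633, 0.0422]
orientation: [-180.0, -0.0, -8.0]
force: [1.0, 5.3, 0.6]
opening: 0.0158
```

```bash
for i in 1 2 3; do python3 -m inch '[{"ax":0,"ay":0,"az":0,"dx":-0.2,"dy":0,"dz":0.5,"fingers":12},{"ax":0,"ay":0,"az":0,"dx":-0.2,"dy":0,"dz":0.5,"fingers":12}]' | grep -E "pos|force"; done
```

```text
tool_pos: [0.5352, -0.2633, 0.0418]
force: [1.7, 5.4, 1.3]
tool_pos: [0.5351, -0.2633, 0.0413]
force: [0.7, 6.5, 1.9]
tool_pos: [0.5349, -0.2633, 0.0408]
force: [0.6, 6.1, 1.8]
```

```bash
for i in 1 2; do python3 -m inch '[{"ax":0,"ay":0,"az":0,"dx":-0.2,"dy":0,"dz":0.5,"fingers":12},{"ax":0,"ay":0,"az":0,"dx":-0.2,"dy":0,"dz":0.5,"fingers":12}]' | grep -E "pos|force"; done
```

```text
tool_pos: [0.5347, -0.2633, 0.0403]
force: [0.7, 6.0, 1.6]
tool_pos: [0.5346, -0.2632, 0.04]
force: [1.0, 6.4, 3.3]
```

```bash
python3 -m inch '[{"ax":0,"ay":0,"az":0,"dx":-0.1,"dy":0,"dz":0.4,"fingers":12},{"ax":0,"ay":0,"az":0,"dx":-0.1,"dy":0,"dz":0.4,"fingers":12}]' | grep -E "pos|force"
```

```text
tool_pos: [0.5346, -0.2633, 0.04]
force: [0.7, 6.5, 5.6]
```

```bash
python3 -m inch '[{"ax":0,"ay":0,"az":0,"dx":-0.1,"dy":0,"dz":0.4,"fingers":12},{"ax":0,"ay":0,"az":0,"dx":-0.1,"dy":0,"dz":0.4,"fingers":12}]' | grep -E "pos|force"
```

```text
tool_pos: [0.5346, -0.2633, 0.0399]
force: [-0.6, 7.2, 8.7]
```

```bash
python3 -m inch '[{"ax":0,"ay":0,"az":0,"dx":0,"dy":0,"dz":-0.4,"fingers":30},{"ax":0,"ay":0,"az":0,"dx":0,"dy":0,"dz":-0.4,"fingers":40},{"ax":0,"ay":0,"az":0,"dx":0,"dy":0,"dz":-0.4,"fingers":44}]';  python3 -m inch '[{"ax":0,"ay":0,"az":0,"dx":0,"dy":0,"dz":-30,"fingers":46},{"ax":0,"ay":0,"az":0,"dx":0,"dy":0,"dz":-80,"fingers":50},{"ax":0,"ay":0,"az":0,"dx":-90,"dy":-60,"dz":-80,"fingers":50},{"ax":0,"ay":0,"az":0,"dx":-90,"dy":-60,"dz":-80,"fingers":50},{"ax":0,"ay":0,"az":0,"dx":-90,"dy":-60,"dz":-80,"fingers":50}]'; python3 ov.py g 0.5544,-0.2663,-0.139,0.001 1;python3 ov.py gg 0.5544,-0.2663,-0.139,0.001 0
```

```text
clock: 10.02
tool_pos: [0.5335, -0.2638, 0.039]
orientation: [180.0, 0.0, -8.0]
force: [-0.3, 0.4, -0.7]
opening: 0.0401
clock: 10.65
tool_pos: [0.4506, -0.1905, 0.1196]
orientation: [-180.0, 0.0, -8.0]
force: [-0.2, -0.3, 1.4]
opening: 0.0499
```

View pics/g_scene.png

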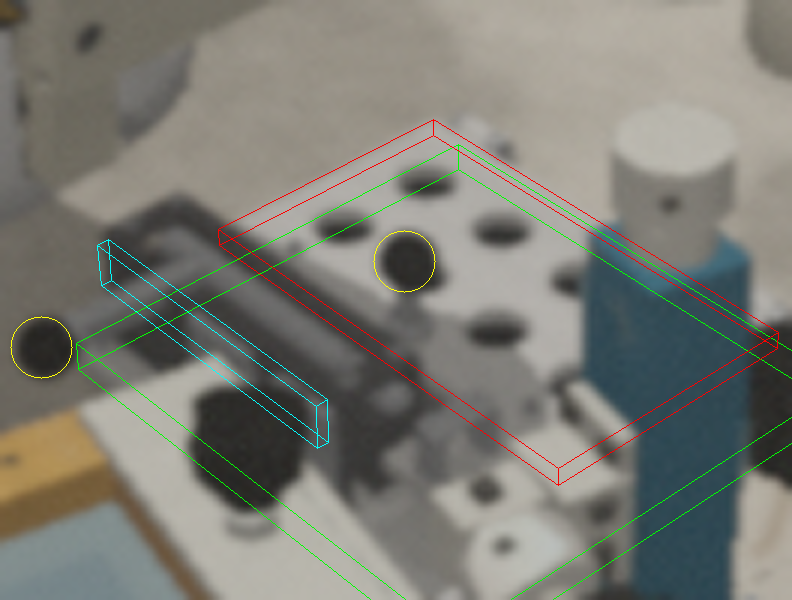

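View pics/gg_scene.png

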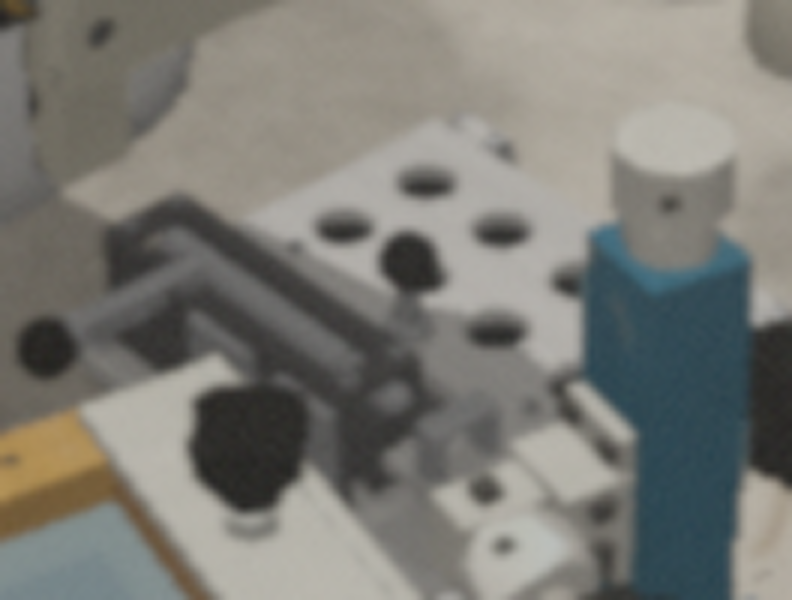

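View pics/g_top.png

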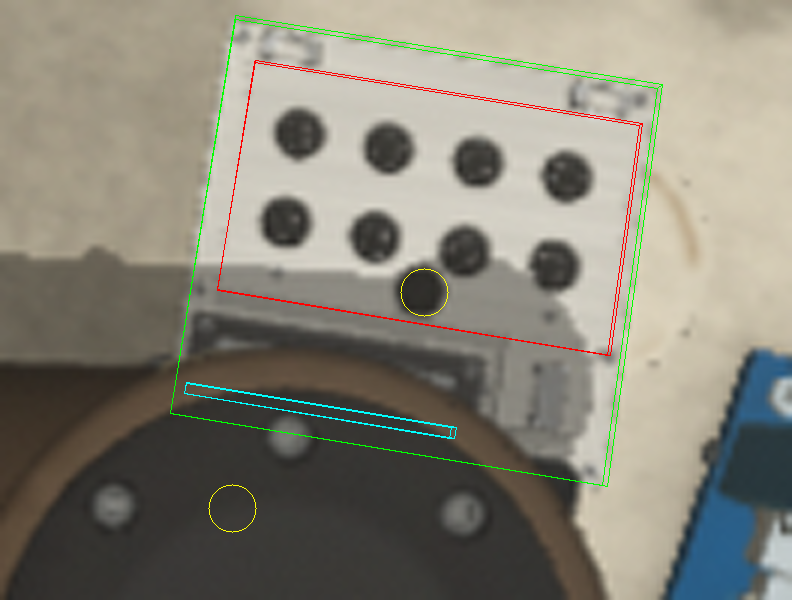

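```bash
python3 -c "
from go import *;print(st(),tgt([.4552,-.1958,.065]))"
```

```text
(10.85, array([ 0.4538, -0.192 ,  0.1193]), array([180.,  -0.,  -8.]), array([-0.6, -0.5,  0. ]), 0.05) ('d', array([ 1.9,  3.6, 54.4]), 'a', array([ 0. , -0. , -0.1]))
```

```bash
python3 -m inch '[{"ax":0,"ay":0,"az":0,"dx":1.9,"dy":3.6,"dz":20,"fingers":50},{"ax":0,"ay":0,"az":0,"dx":1.9,"dy":3.6,"dz":54,"fingers":50},{"ax":0,"ay":0,"az":0,"dx":1.9,"dy":3.6,"dz":54,"fingers":50}]';python3 look.py i 215 235 270 240
```

```text
clock: 11.22
tool_pos: [0.4529, -0.1959, 0.063]
orientation: [180.0, 0.3, -8.1]
force: [-0.2, 0.2, -0.2]
opening: 0.0497
(11.225, array([ 0.4529, -0.1959,  0.063 ]), array([180. ,   0.3,  -8.1]), array([-0.2,  0.2, -0.2]), 0.0497)
```

View pics/i_scene.png

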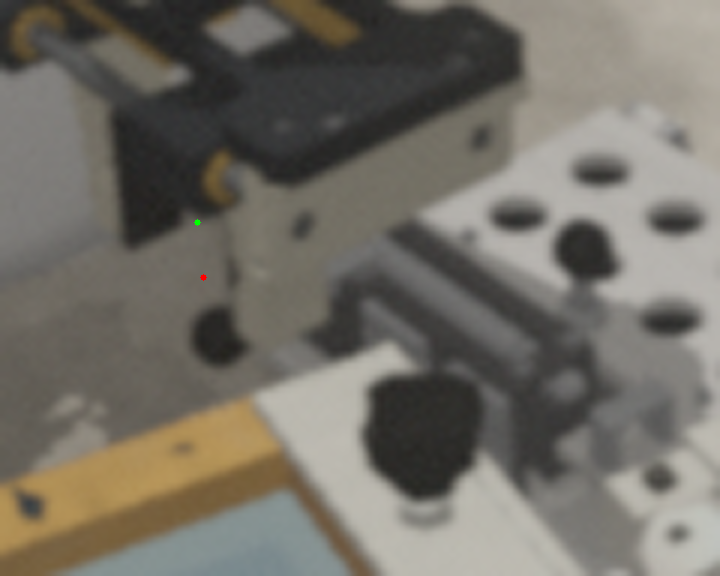

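```bash
python3 -m inch '[{"ax":0,"ay":0,"az":0,"dx":2,"dy":0.5,"dz":20,"fingers":46},{"ax":0,"ay":0,"az":0,"dx":2,"dy":0.5,"dz":40,"fingers":40},{"ax":0,"ay":0,"az":0,"dx":2,"dy":0.5,"dz":40,"fingers":30},{"ax":0,"ay":0,"az":0,"dx":2,"dy":0.5,"dz":40,"fingers":28}]';python3 look.py j 215 235 270 240
```

```text
clock: 11.82
tool_pos: [0.4587, -0.1955, 0.0271]
orientation: [-179.9, -0.2, -8.0]
force: [0.4, 9.2, 4.6]
opening: 0.0292
(11.825, array([ 0.4587, -0.1955,  0.0271]), array([-179.9,   -0.2,   -8. ]), array([0.4, 9.2, 4.6]), 0.0292)
```

View pics/j_scene.png

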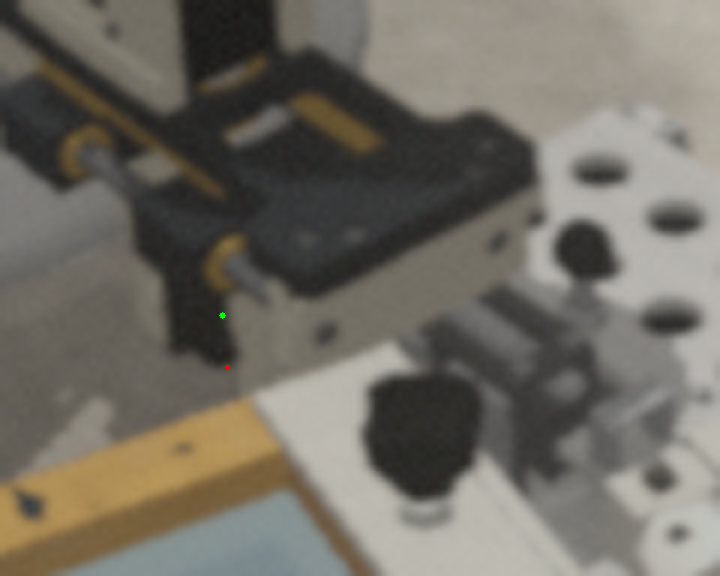

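```bash
python3 -m inch '[{"ax":0,"ay":0,"az":0,"dx":0,"dy":0,"dz":0,"fingers":28}]'
```

```text
clock: 12.05
tool_pos: [0.4587, -0.1956, 0.0272]
orientation: [-179.9, -0.2, -8.0]
force: [0.2, 8.5, 4.2]
opening: 0.0284
```

View pics/j_top.png

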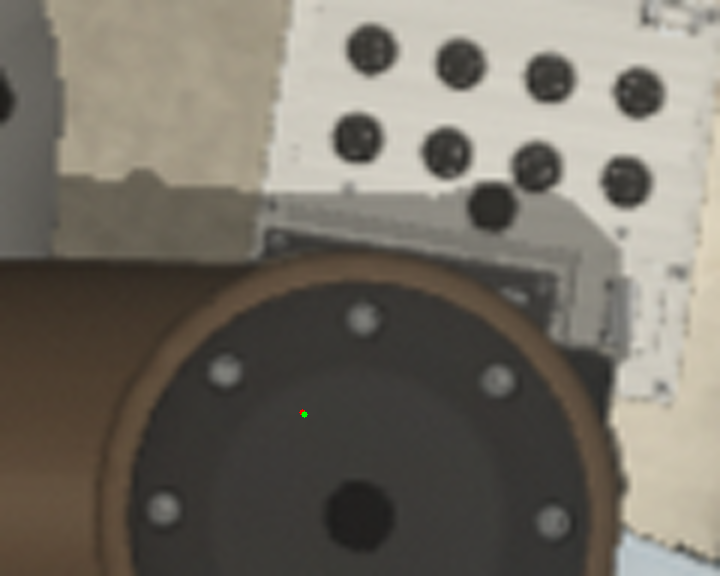

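```bash
python3 -m inch '[{"ax":0,"ay":0,"az":0,"dx":-2,"dy":-2.5,"dz":0,"fingers":28},{"ax":0,"ay":0,"az":0,"dx":-2,"dy":-2.5,"dz":0,"fingers":28}]'; python3 look.py k 215 235 270 240
```

```text
clock: 12.3
tool_pos: [0.4555, -0.1934, 0.0263]
orientation: [-180.0, -0.1, -8.0]
force: [1.0, 0.7, 2.6]
opening: 0.0282
(12.3, array([ 0.4555, -0.1934,  0.0263]), array([-1.8e+02, -1.0e-01, -8.0e+00]), array([1. , 0.7, 2.6]), 0.0282)
```

View pics/k_scene.png

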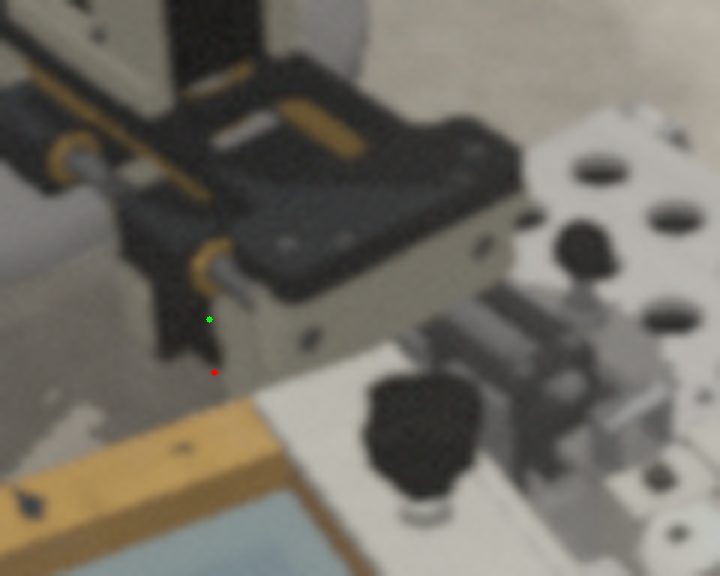

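```bash
python3 -m inch '[{"ax":0,"ay":0,"az":0,"dx":0,"dy":0,"dz":0,"fingers":23},{"ax":0,"ay":0,"az":0,"dx":0,"dy":0,"dz":0,"fingers":23}]'; python3 - <<'E'
from go import *
for p in ([.4552,-.1958,.041],[.4552,-.1918,.041],[.4602,-.1958,.041],o['tool_pos']+[0,0,.019]):
    print(p,proj(snapshot('scene'),p)[0])
E
```

```text
clock: 12.65
tool_pos: [0.4555, -0.1936, 0.0257]
orientation: [180.0, -0.1, -8.0]
force: [0.5, 2.6, 6.1]
opening: 0.023
[0.4552, -0.1958, 0.041] [190.37589173 242.44252083]
[0.4552, -0.1918, 0.041] [188.75199924 241.50390068]
[0.4602, -0.1958, 0.041] [192.50383424 241.0292861 ]
[ 0.45545324 -0.19356217  0.04472785] [189.40406131 240.11771569]
```

```bash
python3 -m inch '[{"ax":0,"ay":0,"az":0,"dx":0,"dy":-2,"dz":0,"fingers":23},{"ax":0,"ay":0,"az":0,"dx":0,"dy":-2,"dz":0,"fingers":23}]'; python3 - <<'E'
from go import *
s=snapshot('scene');a=s['image'][190:275,160:260]
a=np.clip(((a/255.)**.5)*255,0,255).astype(np.uint8)
cv2.imwrite('pics/l.png',cv2.cvtColor(cv2.resize(a,None,fx=7,fy=7,interpolation=cv2.INTER_CUBIC),cv2.COLOR_RGB2BGR))
E
```

```text
clock: 13.1
tool_pos: [0.4544, -0.1914, 0.025]
orientation: [180.0, 0.1, -8.0]
force: [-0.6, -0.7, 1.1]
opening: 0.0232
```

View pics/l.png

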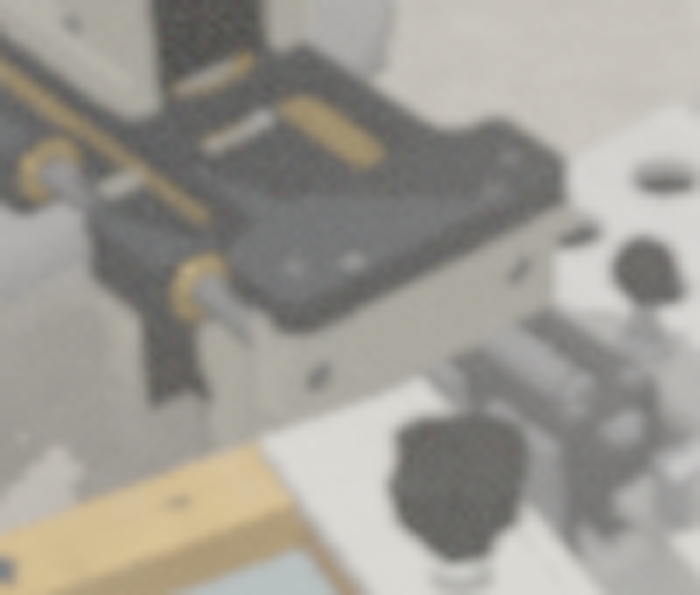

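```bash
python3 -m inch '[{"ax":0,"ay":0,"az":0,"dx":0,"dy":0,"dz":0,"fingers":20},{"ax":0,"ay":0,"az":0,"dx":0,"dy":0,"dz":0,"fingers":20}]'
```

```text
clock: 13.4
tool_pos: [0.4543, -0.192, 0.0251]
orientation: [180.0, 0.1, -8.0]
force: [-0.4, -5.1, -0.6]
opening: 0.0202
```

```bash
python3 -m inch '[{"ax":0,"ay":0,"az":0,"dx":0,"dy":1,"dz":0,"fingers":20},{"ax":0,"ay":0,"az":0,"dx":0,"dy":1,"dz":0,"fingers":20}]'; python3 -m inch '[{"ax":0,"ay":0,"az":0,"dx":0,"dy":0,"dz":0,"fingers":12},{"ax":0,"ay":0,"az":0,"dx":0,"dy":0,"dz":0,"fingers":12},{"ax":0,"ay":0,"az":0,"dx":0,"dy":0,"dz":0,"fingers":12}]'
```

```text
clock: 13.65
tool_pos: [0.4544, -0.1924, 0.0251]
orientation: [-180.0, 0.0, -8.0]
force: [-0.5, -0.5, 0.9]
opening: 0.0202
clock: 14.02
tool_pos: [0.4541, -0.1932, 0.0253]
orientation: [179.9, 0.1, -8.0]
force: [-1.3, -7.9, 1.0]
opening: 0.0161
```

```bash
python3 - <<'E'
from go import *
S={n:snapshot(n) for n in('scene','top')}
def tri(a,b):
    q=least_squares(lambda P:np.r_[proj(S['scene'],P)[0]-a,proj(S['top'],P)[0]-b],[.45,-.25,.05]);return q.x.round(3),q.cost
print(tri([202,247],[301,279]), tri([223,243.5],[308,280]), tri([226,257],[335,299]))
E
```

```text
(array([ 0.419, -0.272,  0.094]), np.float64(15.779679064648281)) (array([ 0.429, -0.295,  0.105]), np.float64(6.783106141061447)) (array([ 0.393, -0.341,  0.128]), np.float64(0.05785676855412349))
```

```bash
python3 -m inch '[{"ax":0,"ay":0,"az":0,"dx":0,"dy":1,"dz":0,"fingers":12},{"ax":0,"ay":0,"az":0,"dx":0,"dy":1,"dz":0,"fingers":12}]'; python3 -c "
import numpy as np
for t in(.1,.2,.3,.4,.5,.6,.7,.8):print(t,58*(1-np.cos(t)),58*np.sin(t))"
```

```text
clock: 14.38
tool_pos: [0.4541, -0.1934, 0.0252]
orientation: [180.0, 0.1, -8.0]
force: [-3.4, 0.0, 3.2]
opening: 0.0161
0.1 0.2897584138745024 5.790338165516033
0.2 1.1561384852079857 11.52282118611355
0.3 2.590483630714853 17.140171986357693
0.4 4.578462347832664 22.58626385390173
0.5 7.10021141035838 27.806681239043776
0.6 10.130534335238657 32.749263456912054
0.7 13.639153137499667 37.36462585978608
0.8 17.591010857864408 41.60665327217232
```

```bash
python3 -m inch '[{"ax":0,"ay":0,"az":0,"dx":0.3,"dy":0,"dz":-5.8,"fingers":12},{"ax":0,"ay":0,"az":0,"dx":1.2,"dy":0,"dz":-11.5,"fingers":12},{"ax":0,"ay":0,"az":0,"dx":2.6,"dy":0,"dz":-17.1,"fingers":12},{"ax":0,"ay":0,"az":0,"dx":4.6,"dy":0,"dz":-22.6,"fingers":12},{"ax":0,"ay":0,"az":0,"dx":7.1,"dy":0,"dz":-27.8,"fingers":12},{"ax":0,"ay":0,"az":0,"dx":7.1,"dy":0,"dz":-27.8,"fingers":12}]'; python3 look.py m 215 235 270 240
```

```text
clock: 15.12
tool_pos: [0.4613, -0.1947, 0.0532]
orientation: [180.0, 0.0, -8.0]
force: [-0.8, -5.0, -0.9]
opening: 0.0164
(15.125, array([ 0.4613, -0.1947,  0.0532]), array([180.,   0.,  -8.]), array([-0.8, -5. , -0.9]), 0.0164)
```

View pics/m_scene.png

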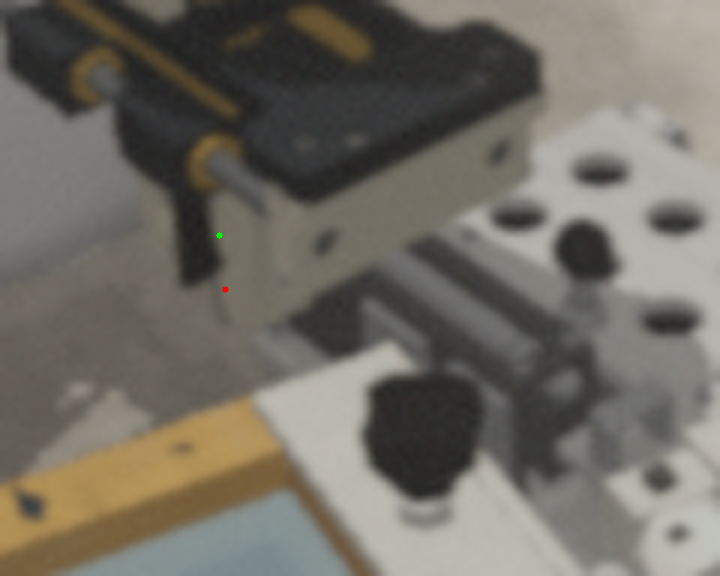

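```bash
python3 -m inch '[{"ax":0,"ay":0,"az":0,"dx":3,"dy":0,"dz":-4.9,"fingers":12},{"ax":0,"ay":0,"az":0,"dx":6.5,"dy":0,"dz":-9.6,"fingers":12},{"ax":0,"ay":0,"az":0,"dx":6.5,"dy":4,"dz":-9.6,"fingers":12},{"ax":0,"ay":0,"az":0,"dx":6.5,"dy":9,"dz":-9.6,"fingers":12},{"ax":0,"ay":0,"az":0,"dx":6.5,"dy":13,"dz":-9.6,"fingers":12}]'
```

```text
clock: 15.85
tool_pos: [0.4657, -0.2083, 0.0624]
orientation: [-180.0, 0.1, -8.0]
force: [-3.6, 0.9, 0.4]
opening: 0.0159
```

```bash
python3 -m inch '[{"ax":0,"ay":0,"az":0,"dx":0,"dy":5,"dz":0,"fingers":12},{"ax":0,"ay":0,"az":0,"dx":0,"dy":10,"dz":0,"fingers":12},{"ax":0,"ay":0,"az":0,"dx":0,"dy":15,"dz":0,"fingers":12},{"ax":0,"ay":0,"az":0,"dx":0,"dy":20,"dz":0,"fingers":12},{"ax":0,"ay":0,"az":0,"dx":0,"dy":20,"dz":0,"fingers":12}]';python3 look.py n 225 235 275 240
```

```text
clock: 16.48
tool_pos: [0.4631, -0.2286, 0.0626]
orientation: [180.0, 0.0, -8.0]
force: [-5.2, -0.6, 0.6]
opening: 0.0162
(16.475, array([ 0.4631, -0.2286,  0.0626]), array([180.,   0.,  -8.]), array([-5.2, -0.6,  0.6]), 0.0162)
```

View pics/n_scene.png

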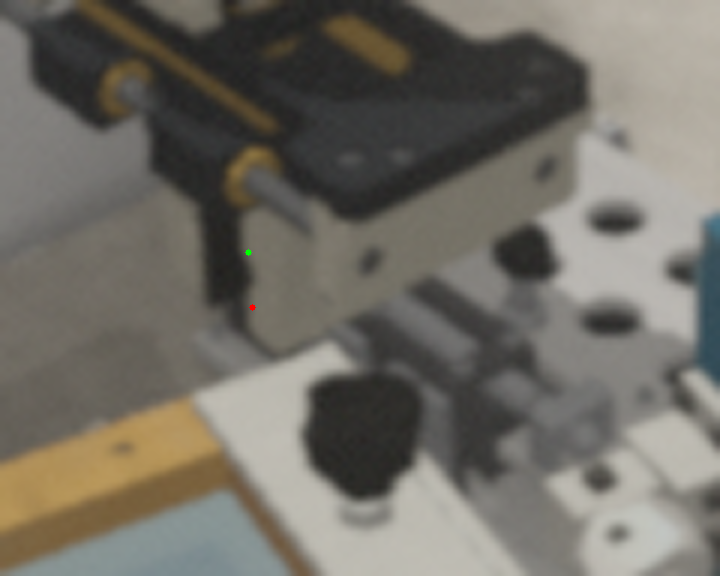

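```bash
python3 -m inch '[{"ax":0,"ay":0,"az":0,"dx":-1.5,"dy":0,"dz":3,"fingers":12},{"ax":0,"ay":0,"az":0,"dx":-2.5,"dy":0,"dz":5.5,"fingers":12},{"ax":0,"ay":0,"az":0,"dx":-2.5,"dy":0,"dz":5.5,"fingers":12}]'; python3 -m inch '[{"ax":0,"ay":0,"az":0,"dx":0,"dy":0,"dz":0,"fingers":24},{"ax":0,"ay":0,"az":0,"dx":0,"dy":0,"dz":0,"fingers":30},{"ax":0,"ay":0,"az":0,"dx":0,"dy":0,"dz":0,"fingers":30}]';python3 look.py o 225 235 275 240
```

```text
clock: 16.95
tool_pos: [0.4594, -0.2278, 0.0569]
orientation: [180.0, 0.2, -8.0]
force: [-8.7, 0.5, 5.2]
opening: 0.0156
clock: 17.32
tool_pos: [0.4622, -0.2278, 0.0575]
orientation: [180.0, -0.1, -8.0]
force: [-0.6, -0.1, 0.3]
opening: 0.0295
(17.325, array([ 0.4622, -0.2278,  0.0575]), array([ 1.8e+02, -1.0e-01, -8.0e+00]), array([-0.6, -0.1,  0.3]), 0.0295)
```

View pics/o_scene.png

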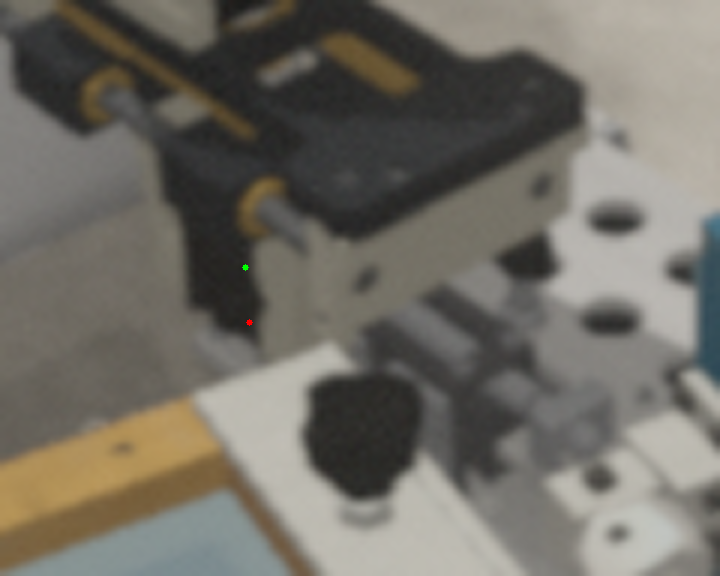

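```bash
python3 -m inch '[{"ax":0,"ay":0,"az":0,"dx":0,"dy":0,"dz":-20,"fingers":32},{"ax":0,"ay":0,"az":0,"dx":0,"dy":0,"dz":-50,"fingers":32},{"ax":0,"ay":0,"az":0,"dx":0,"dy":-45,"dz":-50,"fingers":12},{"ax":0,"ay":0,"az":0,"dx":0,"dy":-45,"dz":-50,"fingers":0},{"ax":0,"ay":0,"az":0,"dx":0,"dy":-45,"dz":-50,"fingers":0}]';python3 look.py p 225 235 275 240
```

```text
clock: 18.05
tool_pos: [0.4675, -0.183, 0.1072]
orientation: [180.0, -0.0, -8.0]
force: [1.1, 0.2, 0.1]
opening: 0.0073
(18.05, array([ 0.4675, -0.183 ,  0.1072]), array([180.,  -0.,  -8.]), array([1.1, 0.2, 0.1]), 0.0073)
```

View pics/p_scene.png

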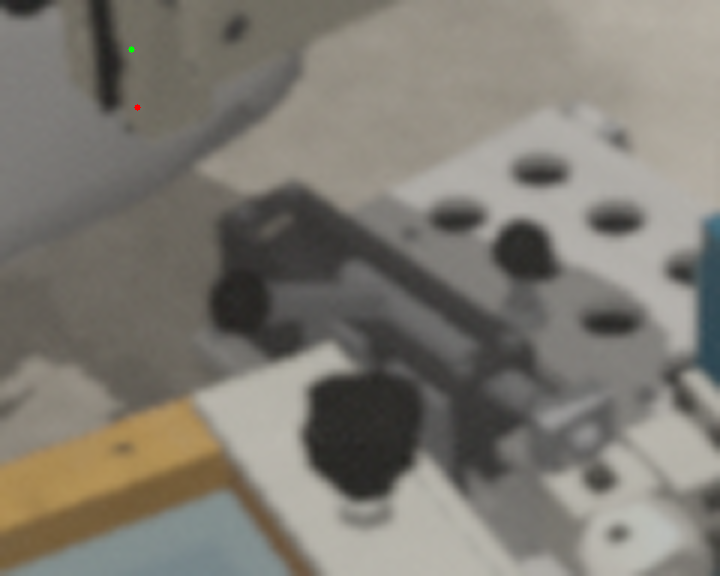

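```bash
cat > bf.py <<'E'
import sys
from go import *
s=snapshot('scene');u=np.array([float(sys.argv[1]),float(sys.argv[2])])
C2=[.5544,-.2663,-.139]
ref=proj(s,toW(bk(0,0),C2))[0]-[191.4,242.4]
q=least_squares(lambda v:proj(s,toW(bk(v[0]/1000,v[1]),C2))[0]-ref-u,[34,.4]);print('slide,lift',q.x,q.cost);print(toW(bk(q.x[0]/1000,q.x[1]),C2))
print([ (round(d['score'],2),np.round(d['position'],1)) for d in landmark_of('bolt_knob','scene')], [ (round(d['score'],2),np.round(d['bbox'],1)) for d in search_frame('bolt_knob','scene')])
print(tgt([.4599,-.1979,.06]),st())
E
python3 bf.py 204.5 236.5
```

```text
slide,lift [30.97128973  0.48322874] 5.301912686973798e-22
[[ 0.45748644 -0.22746912  0.06794916]]
[(0.51, array([204.9, 236.9]))] [(0.47, array([214.5, 238.7,  26.6,  10.2]))]
('d', array([-5.3, 15.3, 47. ]), 'a', array([ 0. ,  0. , -0.1])) (18.15, array([ 0.4673, -0.1835,  0.107 ]), array([180.,   0.,  -8.]), array([-0.4,  0.2,  0.5]), 0.0021)
```

```bash
python3 -m inch '[{"ax":0,"ay":0,"az":0,"dx":-3.8,"dy":8,"dz":25,"fingers":0},{"ax":0,"ay":0,"az":0,"dx":-3.8,"dy":8,"dz":47,"fingers":0},{"ax":0,"ay":0,"az":0,"dx":-3.8,"dy":8,"dz":47,"fingers":0},{"ax":0,"ay":0,"az":0,"dx":-3.8,"dy":8,"dz":47,"fingers":0}]';python3 look.py q 225 235 275 240
```

```text
clock: 18.8
tool_pos: [0.463, -0.1908, 0.0608]
orientation: [180.0, -0.0, -8.0]
force: [0.1, 0.2, 0.0]
opening: 0.0004
(18.8, array([ 0.463 , -0.1908,  0.0608]), array([180.,  -0.,  -8.]), array([0.1, 0.2, 0. ]), 0.0004)
```

View pics/q_scene.png

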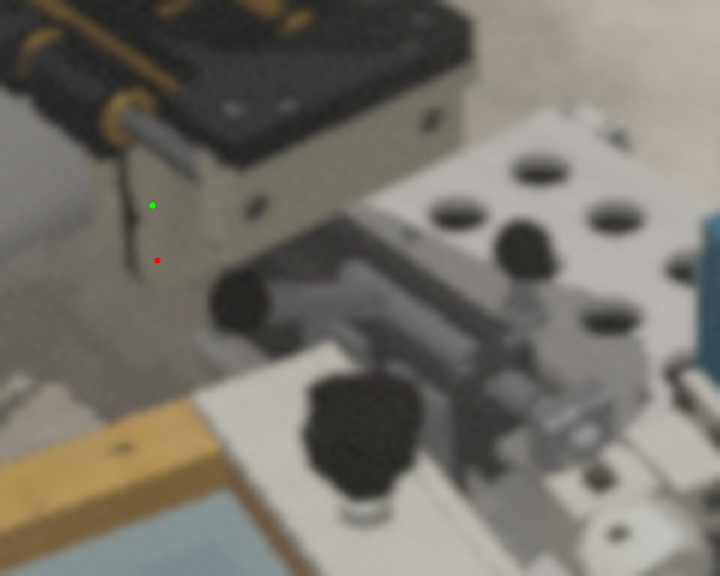

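```bash
python3 -m inch '[{"ax":0,"ay":0,"az":0,"dx":0,"dy":2,"dz":0,"fingers":0},{"ax":0,"ay":0,"az":0,"dx":0,"dy":4,"dz":0,"fingers":0},{"ax":0,"ay":0,"az":0,"dx":0,"dy":5,"dz":0,"fingers":0},{"ax":0,"ay":0,"az":0,"dx":0,"dy":6,"dz":0,"fingers":0},{"ax":0,"ay":0,"az":0,"dx":0,"dy":7,"dz":0,"fingers":0},{"ax":0,"ay":0,"az":0,"dx":0,"dy":8,"dz":0,"fingers":0},{"ax":0,"ay":0,"az":0,"dx":0,"dy":9,"dz":0,"fingers":0},{"ax":0,"ay":0,"az":0,"dx":0,"dy":10,"dz":0,"fingers":0}]';cat > ck.py <<'E'
from go import *
import sys
s=snapshot('scene');print(st())
print([(round(d['score'],2),np.round(d['position'],1)) for d in landmark_of('bolt_knob','scene')])
a=s['image'][205:275,185:285]
cv2.imwrite(f'pics/{sys.argv[1]}.png',cv2.cvtColor(cv2.resize(a,None,fx=6,fy=6,interpolation=cv2.INTER_CUBIC),cv2.COLOR_RGB2BGR))
E
python3 ck.py r1
```

```text
clock: 19.9
tool_pos: [0.4611, -0.2005, 0.0602]
orientation: [180.0, 0.0, -8.0]
force: [0.5, 0.0, 0.1]
opening: 0.0003
(19.9, array([ 0.4611, -0.2005,  0.0602]), array([180.,   0.,  -8.]), array([0.5, 0. , 0.1]), 0.0003)
[(0.56, array([283.3, 220.6])), (0.52, array([204.9, 236.7]))]
```

View pics/r1.png

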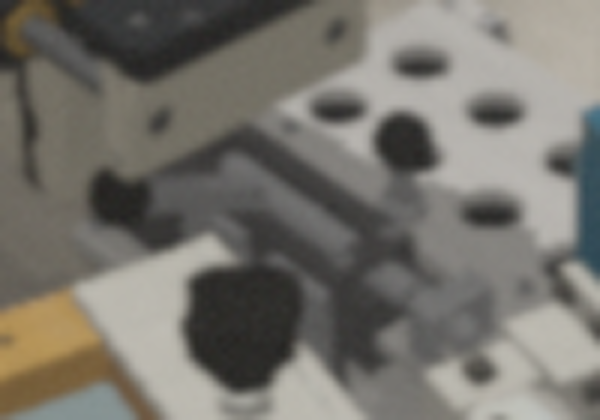

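Not touching yet (ball still at 205,237); continue in 1 mm rows.

```bash
python3 -m inch '[{"ax":0,"ay":0,"az":0,"dx":0,"dy":1,"dz":0,"fingers":0},{"ax":0,"ay":0,"az":0,"dx":0,"dy":2,"dz":0,"fingers":0},{"ax":0,"ay":0,"az":0,"dx":0,"dy":3,"dz":0,"fingers":0},{"ax":0,"ay":0,"az":0,"dx":0,"dy":4,"dz":0,"fingers":0},{"ax":0,"ay":0,"az":0,"dx":0,"dy":5,"dz":0,"fingers":0},{"ax":0,"ay":0,"az":0,"dx":0,"dy":6,"dz":0,"fingers":0}]';python3 ck.py r2
```

```text
clock: 20.75
tool_pos: [0.4602, -0.2063, 0.0602]
orientation: [-180.0, 0.0, -8.0]
force: [-0.5, 2.9, 0.7]
opening: 0.0003
(20.75, array([ 0.4602, -0.2063,  0.0602]), array([-180.,    0.,   -8.]), array([-0.5,  2.9,  0.7]), 0.0003)
[(0.76, array([206. , 236.3])), (0.26, array([262.6, 247.5]))]
```

View pics/r2.png

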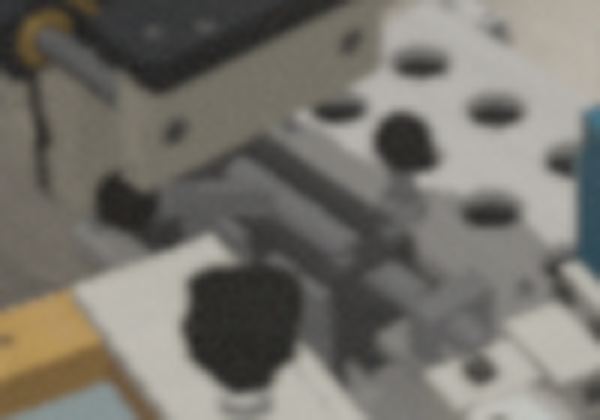

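```bash
python3 -m inch '[{"ax":0,"ay":0,"az":0,"dx":0,"dy":1,"dz":0,"fingers":0},{"ax":0,"ay":0,"az":0,"dx":0,"dy":2,"dz":0,"fingers":0},{"ax":0,"ay":0,"az":0,"dx":0,"dy":3,"dz":0,"fingers":0},{"ax":0,"ay":0,"az":0,"dx":0,"dy":4,"dz":0,"fingers":0}]';python3 ck.py r3;python3 -m inch '[{"ax":0,"ay":0,"az":0,"dx":0,"dy":1,"dz":0,"fingers":0},{"ax":0,"ay":0,"az":0,"dx":0,"dy":2,"dz":0,"fingers":0},{"ax":0,"ay":0,"az":0,"dx":0,"dy":3,"dz":0,"fingers":0},{"ax":0,"ay":0,"az":0,"dx":0,"dy":4,"dz":0,"fingers":0}]';python3 ck.py r4
```

```text
clock: 21.35
tool_pos: [0.4597, -0.2104, 0.0602]
orientation: [180.0, -0.0, -8.0]
force: [0.1, 0.7, -0.1]
opening: 0.0004
(21.35, array([ 0.4597, -0.2104,  0.0602]), array([180.,  -0.,  -8.]), array([ 0.1,  0.7, -0.1]), 0.0004)
[(0.6, array([210.3, 243.2]))]
clock: 21.95
tool_pos: [0.4591, -0.2143, 0.0602]
orientation: [180.0, -0.0, -8.0]
force: [1.5, 1.5, 0.4]
opening: 0.0007
(21.95, array([ 0.4591, -0.2143,  0.0602]), array([180.,  -0.,  -8.]), array([1.5, 1.5, 0.4]), 0.0007)
[(0.68, array([209.7, 244.6]))]
```

View pics/r4.png

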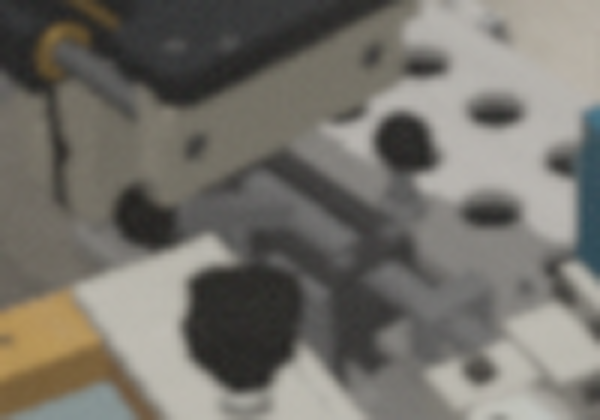

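```bash
python3 -m inch '[{"ax":0,"ay":0,"az":0,"dx":0,"dy":-8,"dz":0,"fingers":0},{"ax":0,"ay":0,"az":0,"dx":0,"dy":-30,"dz":-40,"fingers":0},{"ax":0,"ay":0,"az":0,"dx":0,"dy":-30,"dz":-40,"fingers":0}]';python3 look.py s 225 235 275 240; python3 bf.py 204.5 236.5
```

```text
clock: 22.42
tool_pos: [0.4655, -0.1837, 0.1028]
orientation: [-180.0, -0.3, -7.9]
force: [-0.3, 0.0, -0.1]
opening: 0.0005
(22.425, array([ 0.4655, -0.1837,  0.1028]), array([-180. ,   -0.3,   -7.9]), array([-0.3,  0. , -0.1]), 0.0005)
slide,lift [30.97128973  0.48322874] 5.301912686973798e-22
[[ 0.45748644 -0.22746912  0.06794916]]
[(0.66, array([210.7, 239.4]))] [(0.79, array([218.4, 241. ,  32.2,  10. ]))]
('d', array([-1.7, 14.2, 40.5]), 'a', array([-0. , -0.1, -0. ])) (22.525, array([ 0.4635, -0.1841,  0.1005]), array([-1.8e+02, -1.0e-01, -8.0e+00]), array([0.2, 0.5, 0.5]), 0.0002)
```

View pics/s_scene.png

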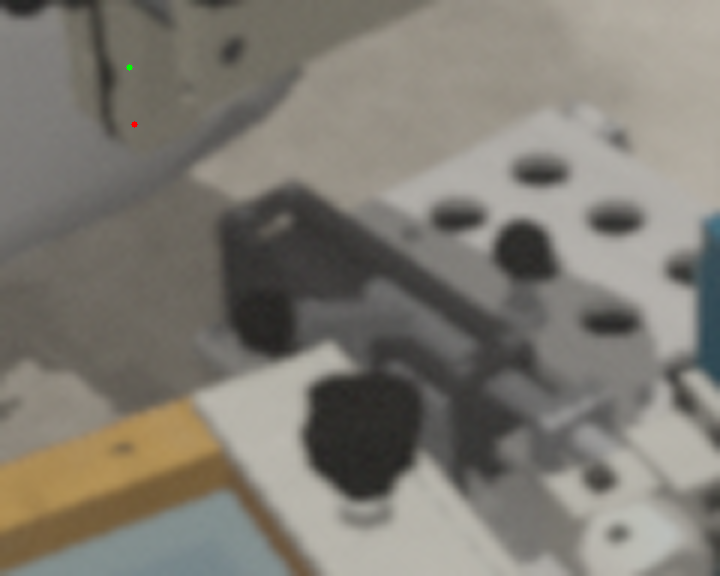

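```bash
python3 bf.py 209.4 239.7|head -2; python3 -m inch '[{"ax":0,"ay":0,"az":0,"dx":0,"dy":20,"dz":0,"fingers":0},{"ax":0,"ay":0,"az":0,"dx":0,"dy":22,"dz":40,"fingers":0},{"ax":0,"ay":0,"az":0,"dx":0,"dy":22,"dz":40,"fingers":0},{"ax":0,"ay":0,"az":0,"dx":0,"dy":26,"dz":40,"fingers":0},{"ax":0,"ay":0,"az":0,"dx":0,"dy":30,"dz":40,"fingers":0},{"ax":0,"ay":0,"az":0,"dx":0,"dy":31,"dz":40,"fingers":0},{"ax":0,"ay":0,"az":0,"dx":0,"dy":32,"dz":40,"fingers":0}]';python3 ck.py u1
```

```text
slide,lift [43.78147184  0.49566012] 6.739264774743057e-20
[[ 0.45604726 -0.24020271  0.06858552]]
clock: 23.7
tool_pos: [0.4594, -0.2161, 0.0608]
orientation: [-180.0, -0.1, -8.0]
force: [1.1, 2.8, 1.3]
opening: 0.0005
(23.7, array([ 0.4594, -0.2161,  0.0608]), array([-1.8e+02, -1.0e-01, -8.0e+00]), array([1.1, 2.8, 1.3]), 0.0005)
[(0.69, array([207.6, 241.4]))]
```

View pics/u1.png

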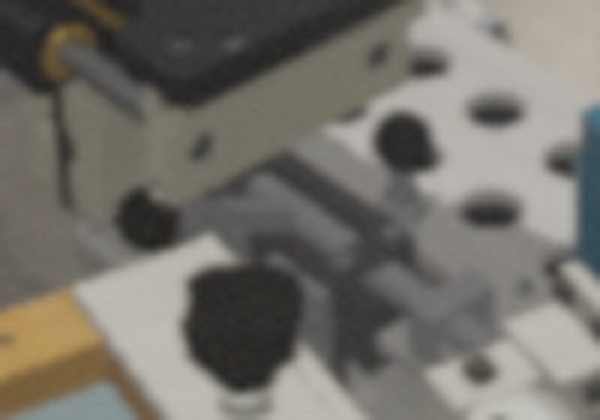

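```bash
python3 -m inch '[{"ax":0,"ay":0,"az":0,"dx":0,"dy":1,"dz":0,"fingers":0},{"ax":0,"ay":0,"az":0,"dx":0,"dy":2,"dz":0,"fingers":0},{"ax":0,"ay":0,"az":0,"dx":0,"dy":3,"dz":0,"fingers":0},{"ax":0,"ay":0,"az":0,"dx":0,"dy":4,"dz":0,"fingers":0}]';python3 ck.py u2
```

```text
clock: 24.3
tool_pos: [0.4584, -0.2203, 0.0602]
orientation: [180.0, -0.0, -8.0]
force: [1.9, 2.4, 0.5]
opening: 0.0008
(24.3, array([ 0.4584, -0.2203,  0.0602]), array([180.,  -0.,  -8.]), array([1.9, 2.4, 0.5]), 0.0008)
[]
```

View pics/u2.png

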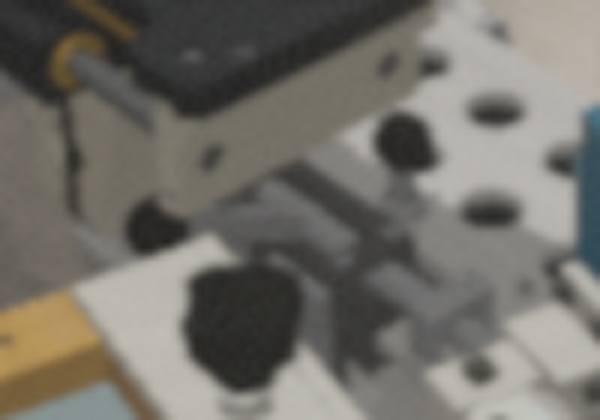

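Still up on the plate top at about (211, 242), force steady near 2.5 N. Continue.

```bash
python3 -m inch '[{"ax":0,"ay":0,"az":0,"dx":0,"dy":1,"dz":0,"fingers":0},{"ax":0,"ay":0,"az":0,"dx":0,"dy":2,"dz":0,"fingers":0},{"ax":0,"ay":0,"az":0,"dx":0,"dy":3,"dz":0,"fingers":0}]';python3 ck.py u3
```

```text
clock: 24.78
tool_pos: [0.4573, -0.2233, 0.06]
orientation: [180.0, 0.1, -8.0]
force: [1.0, 1.1, 0.1]
opening: 0.0002
(24.775, array([ 0.4573, -0.2233,  0.06  ]), array([ 1.8e+02,  1.0e-01, -8.0e+00]), array([1. , 1.1, 0.1]), 0.0002)
[(0.53, array([210.2, 248.1]))]
```

View pics/u3.png

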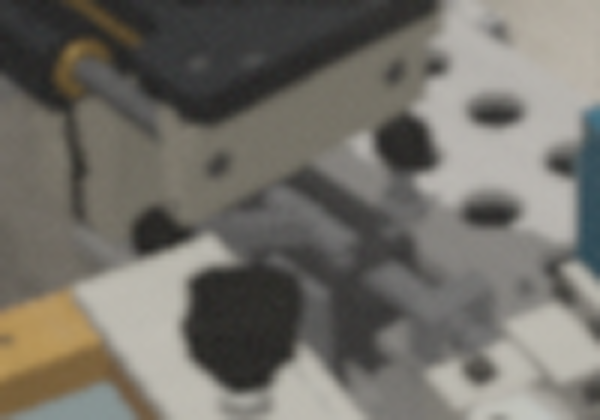

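```bash
python3 -m inch '[{"ax":0,"ay":0,"az":0,"dx":0,"dy":1,"dz":0,"fingers":0},{"ax":0,"ay":0,"az":0,"dx":0,"dy":2,"dz":0,"fingers":0},{"ax":0,"ay":0,"az":0,"dx":0,"dy":3,"dz":0,"fingers":0}]';python3 ck.py u4
```

```text
clock: 25.25
tool_pos: [0.4574, -0.2263, 0.0602]
orientation: [180.0, 0.0, -8.0]
force: [-0.3, 0.0, 0.1]
opening: 0.0007
(25.25, array([ 0.4574, -0.2263,  0.0602]), array([180.,   0.,  -8.]), array([-0.3,  0. ,  0.1]), 0.0007)
[]
```

View pics/u4.png

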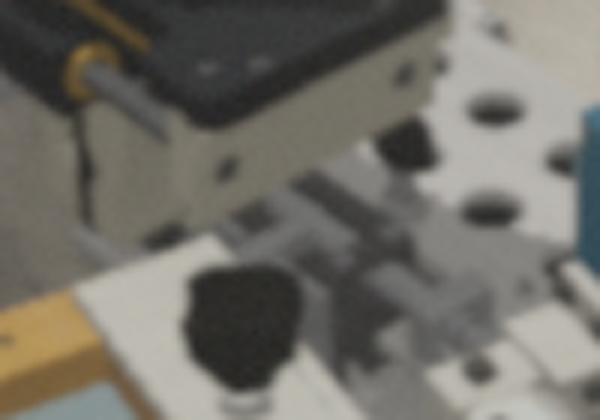

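Force fell to zero and the ball vanished downward: it appears to have dropped. Back off and look.

```bash
python3 -m inch '[{"ax":0,"ay":0,"az":0,"dx":0,"dy":-10,"dz":-2,"fingers":0},{"ax":0,"ay":0,"az":0,"dx":0,"dy":-30,"dz":-50,"fingers":0},{"ax":0,"ay":0,"az":0,"dx":0,"dy":-140,"dz":-90,"fingers":0},{"ax":0,"ay":0,"az":0,"dx":0,"dy":-140,"dz":-90,"fingers":0},{"ax":0,"ay":0,"az":0,"dx":0,"dy":-140,"dz":-90,"fingers":0},{"ax":0,"ay":0,"az":0,"dx":0,"dy":-140,"dz":-90,"fingers":0}]';python3 ov.py v 0.5544,-0.2663,-0.139,0.001 0
```

```text
clock: 26.1
tool_pos: [0.4767, -0.087, 0.1501]
orientation: [-180.0, 0.0, -7.9]
force: [-0.4, -0.2, -0.4]
opening: 0.0008
```

View pics/v_scene.png

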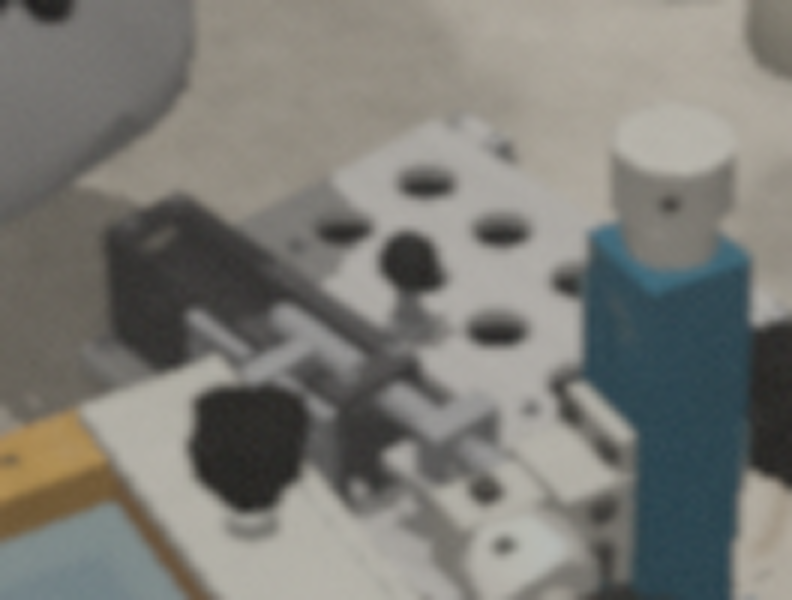

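View pics/v_top.png

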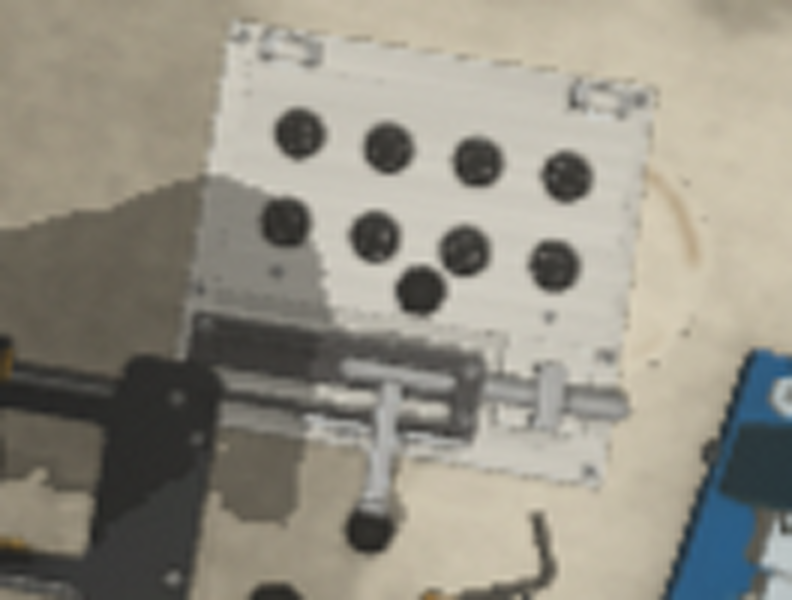

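```bash
python3 - <<'E'
from go import *
s=snapshot('top');C2=[.5544,-.2663,-.139]
ref=proj(s,toW(bk(0,0),C2))[0]-(np.array([229,507])/6+[222,178]-.5)
u=np.array([369,530])/6+[222,178]-.5
q=least_squares(lambda v:proj(s,toW(bk(v[0]/1000,0),C2))[0]-ref-u,[50.]);print('slide lift0',q.x,q.fun)
for l in(0,.1,.2,.3,.48):print(l,proj(s,toW(bk(q.x[0]/1000,l),C2))[0]-ref-u)
print(get_obs()['force'])
E
```

```text
slide lift0 [51.75355172] [-0.01758468  0.10401445]
0 [-0.01758468  0.10401445]
0.1 [0.22993111 0.11308272]
0.2 [ 0.51877212 -0.14714317]
0.3 [ 0.84668371 -0.67931116]
0.48 [ 1.52607869 -2.31885018]
[ 0.3772026  -0.4622438   0.21518346]
```

```bash
python3 -c "
from plant import *
print(close_job())"
```

```text
the job is handed in; nothing more can be done
None
```

I shut the retaining frame, slid the bolt through the keeper and let the handle drop into the locking notch. The job was handed in at about 26 s with the arm clear of everything.

- **Frame:** I took it down by its knob in small steps. It stopped moving at the expected shut height, with about 7 N of pressing force. In the pictures it lies on the shut position.
- **Bolt:** I lifted the handle out of the parking notch, slid it about 33 mm and set the stem down on the catch plate's top. Then I pushed the ball sideways with shut fingertips at about 1–3 N until it fell away and the side force went to zero.
- **Last check:** The top picture shows the rod through the keeper, with a travel of about 52 mm. The handle angle fits level to within about 0.15 rad, and the stem's slope in the scene picture matches how it looked when parked. I did not press on the handle to confirm it is fully seated.
- **Contact with the bench:** While I was reaching for the bolt, something pushed on the gripper with about 10 N. It was probably the gripper's body touching the raised corner of the screen frame. I moved off it; the screen's corner and the hex key look unmoved in the last pictures. I did not compare the other loose things one by one.

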